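# Open the spice chest's two-stage catch

## Robot

A 7-joint arm with a two-finger parallel gripper is mounted at the origin on the work surface. World frame = base frame: x ahead of the robot, y to its left, z up, the work surface at z = 0. Lengths are in m, angles in degrees, forces in N, time in s.
With the tool pointing down it reaches from about 0.425 to 0.875 m from the base axis. Payload 4.7 kg.
Tool frame: the origin (TCP) lies at the very end of the fingers, on their centre line; the grasp point (between the pads) lies 19 mm behind it (env.grip_point_offset is the distance from the TCP to the grasp point, in m); z points along the fingers, y is the line along which they close (so a half turn about z gives the same grasp; the last joint's range is limited). The gripper opens to 87 mm and grips with 3 to 60 N. Pads are 19 mm wide; open, the fingers measure 117 mm over their backs; the gripper's body (75 mm by 190 mm) begins 51 mm behind the grasp point.
Start: joints at [73.516, 18.392, -4.016, 83.108, 1.295, 78.541, -3.26], TCP at [0.193, -0.621, 0.2] pointing down, gripper open.
Joint ranges: [-163.93, 163.93], [-17.29, 119.83], [-79.2, 71.16], [3.27, 140.29], [-89.18, 269.18], [5.43, 117.66], [-154.24, 154.24]. Speed limits (degrees/s): [147.25, 147.25, 180, 180, 180, 180, 180].

## Interface

Orientations are given as [roll, pitch, yaw] about the fixed x, y, z axes, in that order (R = Rz(yaw) Ry(pitch) Rx(roll)).
In Python, from cell import env gives the robot as it stands.
- The arm moves only by the tool jog_arm, never from a script. Its argument "motion" is a list of rows, each an object of numbers: "x", "y", "z": the shift along the tool's x, y, z in cm; "ax", "ay", "az": the turn, a rotation vector about the tool's x, y, z in degrees. In form: [{"x": .., "y": .., "z": .., "ax": .., "ay": .., "az": ..}, ...]. A call has exactly 5 rows; each row shifts and turns the commanded pose from where the row before left it, along the tool's axes as they then stand; what a row does not reach is not made up. A row lasts 1/10 s, in which the tool goes at most 50 mm and 8.59 degrees, less where a joint would pass 70% of its speed; a pose out of reach is approached as far as the arm can. A call is refused whole if a number of a shift passes 5 or a number of a turn 8.59, either way. A call with a gripper value outside its range is refused whole. "claw" is the gripper command: -1 is shut, 1 is fully open, values between are in proportion, set as the call begins (left out, the last holds). The fingers move at their own pace and stop on an object; "squeeze" is the grip in N (left out, the last holds). Time passes only in rows, so rows that do not move let the fingers close, or fill a call up. It gives the time, the measured TCP pose, the force, the opening and the grip force at its end, in the units of the state.
- env.get_obs(): the state, without advancing time (a new reading comes with each control period).
- env.read_camera(name): name is "scene" or "top"; returns the picture (400x640x3 uint8, red, green, blue); there is no depth.
- env.camera_params(name): a dict with "fx", "fy", "cx", "cy" (pixels), "k1" (the pictures are not rectified: a ray, as slopes to the right and down, at radius r is drawn at 1 + k1 r^2 times it, then the intrinsics apply), "extrinsics" (4x4, takes a point from world to camera coordinates). Camera axes: x right, y up, looking along -z (the intrinsics and any distortion apply to the point x, -y, -z); pixel columns grow to the right and rows downward; lengths in m; the calibration is good to about 2 mm. A picture is of the moment at which its call begins. camera_params takes no time and is no camera call.
- env.sign_off(): hands the job in; it is judged then, once.
The state is a dict: "time_s": time; "qpos": joint angles; "joint_velocities": joint speeds; "effort": joint torques, N m; "tool_pos": TCP position; "tool_rot": TCP orientation; "force": force on the tool from outside, world axes, zero at the start; "wrist_torque": the same for the moment, N m; "grip_width": finger opening in m; "grasp_force": force on a finger pad.
Only numpy, scipy, OpenCV 4.12 (cv2) and the standard library are available. Lean on these libraries where they do the work, as an engineer would, in place of code of your own. Each camera call takes 0.05 s, during which the arm holds its last target. There are 200 camera calls.

## Task

Open the spice chest: slide its safety tab aside by feel until it has clicked and stays there by itself, never pressing it on its end stop with more than about 12 N, then lift the main latch until it stands up. Then swing the lid up to 45 degrees or more and let go, so that tab, latch and lid all stay put. Do not strain the latch against the tab while it is still locked, and leave the teaspoon, coaster and silicone ring where they are.

Things in the scene. Friction and masses are not known exactly. Their poses are not given: they have to be found in the camera images.
- case: Wooden spice chest fixed to the table, 260 (x) x 250 (y) x 85 mm high. Origin: centre of its underside; x points from the front edge to the lid's hinge at the back, z up. The front 80 mm (x -130 to -50 mm) are a solid deck, top at 85 mm, that carries the catch; behind lies the lid (x -50 to +130), its top level with the deck.
- safety_tab (a joint): Travel (m) of the dark steel safety tab along the chest's +y; 0 = locked, nose 8 mm over the latch's tongue. A spring of 1 to 2 N returns it to 0 until it has passed a click (5 to 8 N in all); then it stays 3 to 4 mm beyond the click's middle. The click's place is hidden and varies, 8 to 44 mm. About 4 mm after its middle is the end stop: 8 N per mm, over 12 N harms the tab.
- tab_face (a point): Centre of the tab fin's face that looks to the chest's -y (pushed towards +y); at travel 0 at (-70, 45, 109) mm in the chest's frame. The upright fin is 24 mm in x, 12 in y, 11 to 35 mm above the deck, on a flat plate whose top is 11 mm above the deck. The 45 mm beside the face are free above that plate; then comes the latch.
- latch (a joint): Angle in rad of the steel main latch; 0 = down over the lid's front edge, 1.35 = fully up. It turns up and towards the chest's -x about a hinge along y, stiff enough to stay where it is left (2 to 3 N at the grip bar).
- latch_hinge (a point): A point on the latch's hinge axis (along the chest's y), at (-105, -35, 89) mm in the chest's frame.
- latch_bar (a point): Centre of the latch's round grip bar, 10 mm thick and 44 mm long along the chest's y, held by two posts 31 mm above the latch plate. With the latch down it lies 60 mm from the hinge towards +x and 31 mm above it: (-45, -35, 120) mm in the chest's frame. The bar may turn between the fingers.
- lid (a joint): Angle in rad of the lid; 0 = shut, up to 1.5. Its front edge rises; the hinge along y is stiff, so that the lid stays where it is left (about 8 N at the handle). With the latch down it cannot open.
- lid_hinge (a point): A point on the lid's hinge axis (along the chest's y), at (130, 0, 80) mm in the chest's frame.
- lid_bar (a point): Centre of the lid's round steel handle bar, 10 mm thick and 50 mm long along the chest's y, on two posts 35 mm above the lid. With the lid shut: 95 mm from the hinge towards -x and 40 mm above it.
- teaspoon: Bystander: steel teaspoon, 140 mm long, lying beside the chest on its -y side.
- coaster: Bystander: round wooden coaster, 94 mm wide, 9 mm thick, beside the chest on its +y side; origin under its centre.
- ring: Bystander: silicone ring, 38 mm wide, 8 mm high, lying on the deck's -y end, about 65 mm to the -y of the latch bar's centre; origin under its centre.

How it is judged:
By the outcome, as a careful person would: the job done as asked, in the order asked, and still so for the second after the job is handed in, with the robot touching nothing.
It also fails if it takes over 56 s, if anything falls off the work surface, if the arm or the gripper's body presses on something with over 40 N, if the wrist force passes 120 N, or if a joint passes its speed limit or range.

## Working session

There is one attempt and no reset: what is moved stays moved. The work goes in short steps, Python scripts to look and compute and a tool call to move; the robot and the scene stay as the last step left them, time stands still between calls to the robot, and variables do not carry over. Pictures are saved under pics/ and viewed, at most 10 in all, crops included, and the job is handed in when it is done.

Besides the shell and the picture viewer there is one more tool, called after "Request:" by a JSON object that holds its "name" and its "arguments". jog_arm: Moves the arm, as the interface text tells. Its arguments: {"type":"object","properties":{"motion":{"type":"array"},"claw":{"type":"number"},"squeeze":{"type":"number"}},"required":["motion"]}

```bash
ls; mkdir -p pics
python3 - <<'E'
from cell import env
import cv2
for n in("scene","top"):
    cv2.imwrite(f"pics/{n}0.png",env.read_camera(n)[:,:,::-1]); p=env.camera_params(n); print(n,p)
o=env.get_obs();print(o)
E
```

```text
pics
scene {'fx': 391.7747540605964, 'fy': 391.7747540605964, 'cx': 323.0170748191092, 'cy': 196.86780321204776, 'k1': -0.05207659878612857, 'extrinsics': array([[-0.43350412,  0.90105488, -0.01320131,  0.22743493],
       [-0.66241058, -0.30869008,  0.68258527,  0.33517702],
       [ 0.61097168,  0.30464821,  0.73068671, -1.28445331],
       [ 0.        ,  0.        ,  0.        ,  1.        ]])}
top {'fx': 403.20469568181875, 'fy': 403.20469568181875, 'cx': 323.41684464125035, 'cy': 197.77017035183346, 'k1': 0.025796201791795235, 'extrinsics': array([[-0.01188306, -0.99985885, -0.01187766,  0.04203152],
       [ 0.99795235, -0.01260532,  0.06270738, -0.59252065],
       [-0.06284825, -0.01110819,  0.99796127, -0.71882585],
       [ 0.        ,  0.        ,  0.        ,  1.        ]])}
{'time_s': 0.1, 'qpos': array([73.51713692, 18.43592924, -4.01656558, 83.1687105 ,  1.29494449,
       78.54257865, -3.26002655]), 'joint_velocities': array([ 0.08669715, -0.18914624,  0.13972781, -0.20906826, -0.12596604,
       -0.0240169 , -0.0500607 ]), 'effort': array([-3.48934338e-05, -4.92570949e+01, -4.05612476e-01, -3.13399601e+01,
       -6.41490868e-02,  3.94711783e-02,  4.17426963e-05]), 'tool_pos': array([ 0.19298952, -0.62010845,  0.19875143]), 'tool_rot': array([-1.79898019e+02,  5.20416513e-03,  1.72934237e+01]), 'force': array([-0.02114339,  0.10515842, -0.24542612]), 'wrist_torque': array([-0.03475526,  0.01558325, -0.02841129]), 'grasp_force': 0.0, 'grip_width': 0.08698096580898268}
```

View pics/top0.png

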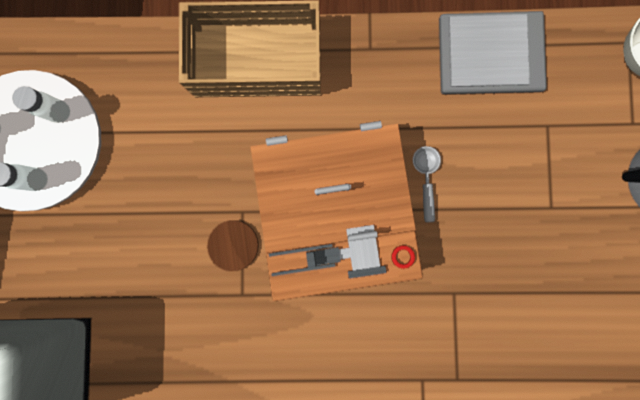

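View pics/scene0.png

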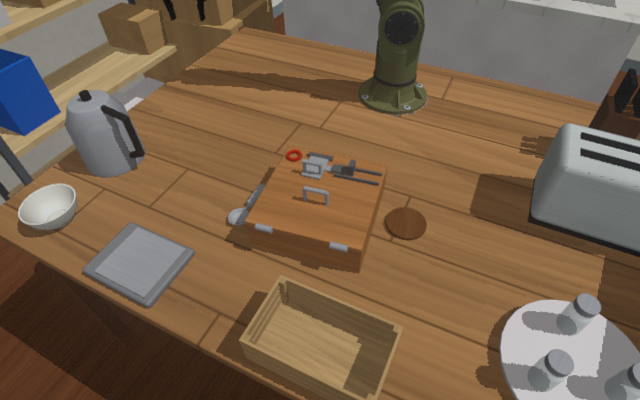

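Run:
```python
import cv2
a=cv2.imread("pics/top0.png")[115:305,240:440]; cv2.imwrite("pics/c1.png",cv2.resize(a,(800,760)[0:2],interpolation=cv2.INTER_CUBIC)[:,:] if 0 else cv2.resize(a,(600,570),interpolation=cv2.INTER_CUBIC))
```

```text
(no output)
```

View pics/c1.png

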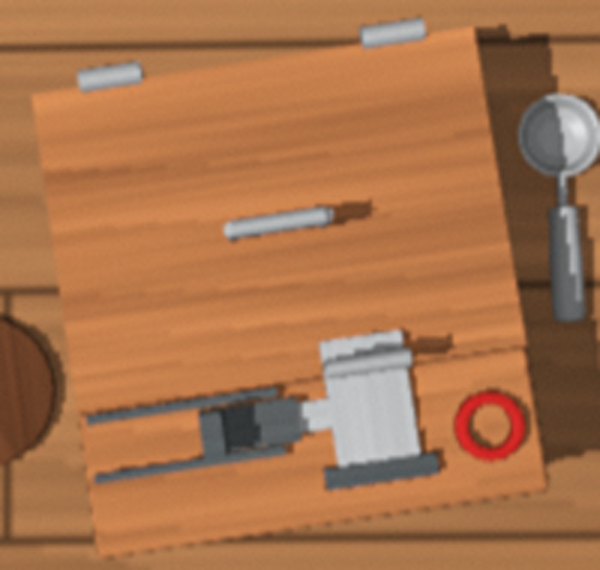

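```bash
cat > h.py <<'E'
import numpy as np, cv2
from scipy.optimize import least_squares
from scipy.spatial.transform import Rotation as R
def proj(p,P):
    E=p["extrinsics"];c=np.atleast_2d(P)@E[:3,:3].T+E[:3,3]
    s=np.c_[c[:,0]/-c[:,2],-c[:,1]/-c[:,2]];r2=(s**2).sum(1,keepdims=True)
    return s*(1+p["k1"]*r2)*[p["fx"],p["fy"]]+[p["cx"],p["cy"]]
def w(q,P):
    P=np.atleast_2d(P)/1000.
    return np.c_[P[:,:2]@np.array([[np.cos(q[2]),-np.sin(q[2])],[np.sin(q[2]),np.cos(q[2])]]).T+q[:2],P[:,2]]
E
python3 - <<'E'
from h import *; from cell import env
p=env.camera_params("top")
C=[[130,125,85],[130,-125,85],[-130,-125,85],[-130,125,85],[35,25,120],[35,-25,120],[-45,-35,120]]
u=np.array([[33,95],[473,27],[547,487],[101,556],[228,231],[330,214],[370,360]])/3+[240,115]
f=lambda q:(proj(p,w(q,C))-u).ravel()
s=least_squares(f,[.5,0,0]);print(s.x,np.degrees(s.x[2]),s.fun.reshape(-1,2).round(1))
np.save("q.npy",s.x)
for n,P in dict(tab=[-70,45,109],bar=[-45,-35,120],hinge=[-105,-35,89],lid=[35,0,120]).items():print(n,w(s.x,P).round(4),(proj(p,w(s.x,P))-[240,115])*3)
E
```

```text
[0.56623669 0.01337232 0.14084695] 8.06993569029518 [[-0.4 -0.6]
 [ 0.1 -0.7]
 [ 1.5  0.8]
 [-0.8  1. ]
 [ 1.4 -1. ]
 [-1.3 -0.1]
 [-0.4  0.5]]
tab [[0.4906 0.0481 0.109 ]] [[225.36829453 430.75026353]]
bar [[ 0.5266 -0.0276  0.12  ]] [[368.88866665 361.5618975 ]]
hinge [[ 0.4672 -0.036   0.089 ]] [[381.53720072 469.30431729]]
lid [[0.6009 0.0183 0.12  ]] [[279.08035822 220.90342749]]
```

```bash
cat >> h.py <<'E'
def rows(p0,r0,p1,r1,n):
    """tool-frame rows from pose0 to pose1 (m,deg rpy)"""
    A=R.from_euler('xyz',r0,degrees=True);B=R.from_euler('xyz',r1,degrees=True)
    d=(A.inv()*B).as_rotvec(degrees=True)/n; st=(np.array(p1)-p0)/n*100; C=A
    for i in range(n):
        print(np.r_[C.inv().apply(st),d].round(2).tolist()); C=C*R.from_rotvec(d,degrees=True)
E
python3 - <<'E'
from h import *; from cell import env
q=np.load("q.npy");o=env.get_obs()
a=w(q,[-70,22,160])[0];print(a)
p0=np.array([.193,-.62,.2]);m=np.array([.42,-.36,.2]); y=np.degrees(q[2])+90
rows(p0,[180,0,17.3],m,[180,0,y],10)
rows(m,[180,0,y],a,[180,0,y],10)
E
```

```text
[0.49384147 0.02532774 0.16      ]
[2.94, -1.81, -0.0, -0.0, 0.0, -8.08]
[3.17, -1.38, -0.0, -0.0, 0.0, -8.08]
[3.33, -0.92, -0.0, -0.0, 0.0, -8.08]
[3.42, -0.44, -0.0, -0.0, 0.0, -8.08]
[3.45, 0.04, 0.0, -0.0, 0.0, -8.08]
[3.41, 0.53, 0.0, -0.0, 0.0, -8.08]
[3.3, 1.0, 0.0, -0.0, 0.0, -8.08]
[3.13, 1.46, 0.0, -0.0, 0.0, -8.08]
[2.89, 1.88, 0.0, -0.0, 0.0, -8.08]
[2.6, 2.27, 0.0, -0.0, 0.0, -8.08]
[3.71, 1.27, 0.4, 0.0, 0.0, 0.0]
[3.71, 1.27, 0.4, 0.0, 0.0, 0.0]
[3.71, 1.27, 0.4, 0.0, 0.0, 0.0]
[3.71, 1.27, 0.4, 0.0, 0.0, 0.0]
[3.71, 1.27, 0.4, 0.0, 0.0, 0.0]
[3.71, 1.27, 0.4, 0.0, 0.0, 0.0]
[3.71, 1.27, 0.4, 0.0, 0.0, 0.0]
[3.71, 1.27, 0.4, 0.0, 0.0, 0.0]
[3.71, 1.27, 0.4, 0.0, 0.0, 0.0]
[3.71, 1.27, 0.4, 0.0, 0.0, 0.0]
```

Request:
{"name": "jog_arm", "arguments": {"motion": [{"x": 2.9, "y": -1.8, "az": -8.1}, {"x": 3.2, "y": -1.4, "az": -8.1}, {"x": 3.3, "y": -0.9, "az": -8.1}, {"x": 3.4, "y": -0.4, "az": -8.1}, {"x": 3.4, "y": 0, "az": -8.1}], "claw": -1, "squeeze": 20}}

```text
$.motion[0]: bad value
```

Request:
{"name": "jog_arm", "arguments": {"motion": [{"x": 3.4, "y": 0.5, "az": -8.1}, {"x": 3.3, "y": 1.0, "az": -8.1}, {"x": 3.1, "y": 1.5, "az": -8.1}, {"x": 2.9, "y": 1.9, "az": -8.1}, {"x": 2.6, "y": 2.3, "az": -8.1}]}}

```text
$.motion[0]: bad value
```

Request:
{"name": "jog_arm", "arguments": {"motion": [{"x": 3.7, "y": 1.3}, {"x": 3.7, "y": 1.3}, {"x": 3.7, "y": 1.3}, {"x": 3.7, "y": 1.3}, {"x": 3.7, "y": 1.3}]}}

```text
$.motion[0]: bad value
```

Request:
{"name": "jog_arm", "arguments": {"motion": [{"x": 3.7, "y": 1.3, "z": 0.8}, {"x": 3.7, "y": 1.3, "z": 0.8}, {"x": 3.7, "y": 1.3, "z": 0.8}, {"x": 3.7, "y": 1.3, "z": 0.8}, {"x": 3.7, "y": 1.3, "z": 0.8}]}}

```text
$.motion[0]: bad value
```

Request:
{"name": "jog_arm", "arguments": {"motion": [{"x": 0}, {"x": 0}, {"x": 0}, {"x": 0}, {"x": 0}]}}

```text
$.motion[0]: bad value
```

```bash
cat >> h.py <<'E'
def st(env):
    o=env.get_obs();q=np.load("q.npy");c,s=np.cos(q[2]),np.sin(q[2]);M=np.array([[c,s],[-s,c]])
    p=o["tool_pos"];print("t",o["time_s"],"chest",np.r_[M@(p[:2]-q[:2]),p[2]].round(4)*1000,"rot",o["tool_rot"].round(1),"Fchest",np.r_[M@o["force"][:2],o["force"][2]].round(2),"w",round(o["grip_width"],4),"g",o["grasp_force"])
E
python3 - <<'E'
from h import *; from cell import env
st(env)
cv2.imwrite("pics/s1.png",env.read_camera("scene")[:,:,::-1]); cv2.imwrite("pics/t1.png",env.read_camera("top")[:,:,::-1])
print(proj(env.camera_params("top"),env.get_obs()["tool_pos"]))
a=cv2.imread("pics/s1.png")[100:260,220:440];cv2.imwrite("pics/s1c.png",cv2.resize(a,(770,560),interpolation=cv2.INTER_CUBIC))
E
```

```text
t 0.1 chest [-458.5 -574.8  198.8] rot [-179.9    0.    17.3] Fchest [-0.01  0.11 -0.25] w 0.087 g 0.0
[[855.23883578 504.73474956]]
```

View pics/s1c.png

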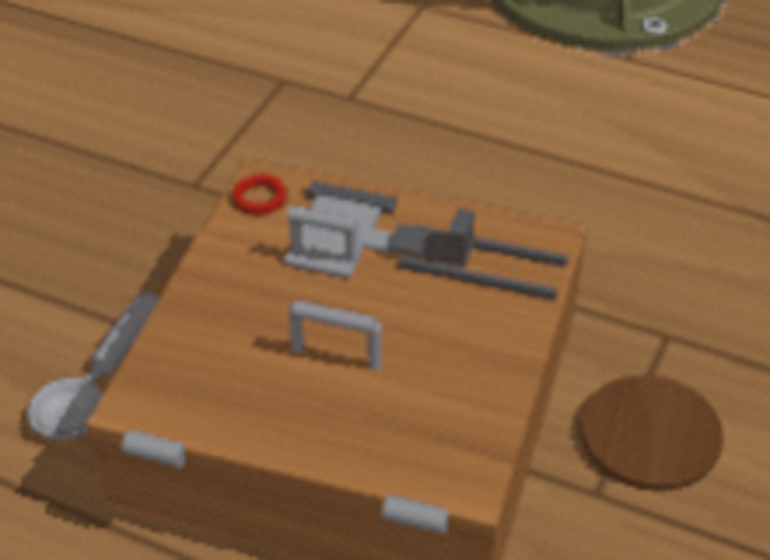

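The picture shows the chest untouched, with the fin at crop pixel (463,235) and the latch grip at (325,235). The moves were refused because each row needs all six keys.

Request:
{"name": "jog_arm", "arguments": {"motion": [{"x": 2.9, "y": -1.8, "z": 0, "ax": 0, "ay": 0, "az": -8.1}, {"x": 3.2, "y": -1.4, "z": 0, "ax": 0, "ay": 0, "az": -8.1}, {"x": 3.3, "y": -0.9, "z": 0, "ax": 0, "ay": 0, "az": -8.1}, {"x": 3.4, "y": -0.4, "z": 0, "ax": 0, "ay": 0, "az": -8.1}, {"x": 3.4, "y": 0, "z": 0, "ax": 0, "ay": 0, "az": -8.1}], "claw": -1, "squeeze": 20}}

```text
time_s: 0.7
tool_pos: [0.3066, -0.49, 0.1996]
tool_rot: [-180.0, 0.0, 58.1]
force: [0.2, -0.9, 0.5]
grip_width: 0.0551
grasp_force: 0.0
```

Request:
{"name": "jog_arm", "arguments": {"motion": [{"x": 3.4, "y": 0.5, "z": 0, "ax": 0, "ay": 0, "az": -8.1}, {"x": 3.3, "y": 1.0, "z": 0, "ax": 0, "ay": 0, "az": -8.1}, {"x": 3.1, "y": 1.5, "z": 0, "ax": 0, "ay": 0, "az": -8.1}, {"x": 2.9, "y": 1.9, "z": 0, "ax": 0, "ay": 0, "az": -8.1}, {"x": 2.6, "y": 2.3, "z": 0, "ax": 0, "ay": 0, "az": -8.1}]}}

```text
time_s: 1.2
tool_pos: [0.42, -0.3601, 0.1997]
tool_rot: [-180.0, 0.0, 98.6]
force: [-0.1, -0.0, -1.1]
grip_width: 0.0151
grasp_force: 0.0
```

Request:
{"name": "jog_arm", "arguments": {"motion": [{"x": 3.7, "y": 1.3, "z": 0, "ax": 0, "ay": 0, "az": 0}, {"x": 3.7, "y": 1.3, "z": 0, "ax": 0, "ay": 0, "az": 0}, {"x": 3.7, "y": 1.3, "z": 0, "ax": 0, "ay": 0, "az": 0}, {"x": 3.7, "y": 1.3, "z": 0, "ax": 0, "ay": 0, "az": 0}, {"x": 3.7, "y": 1.3, "z": 0, "ax": 0, "ay": 0, "az": 0}]}}

```text
time_s: 1.7
tool_pos: [0.457, -0.1673, 0.1997]
tool_rot: [-180.0, 0.0, 98.3]
force: [0.7, 0.3, 0.1]
grip_width: 0.0004
grasp_force: 0.0
```

Request:
{"name": "jog_arm", "arguments": {"motion": [{"x": 3.7, "y": 1.3, "z": 0.8, "ax": 0, "ay": 0, "az": 0}, {"x": 3.7, "y": 1.3, "z": 0.8, "ax": 0, "ay": 0, "az": 0}, {"x": 3.7, "y": 1.3, "z": 0.8, "ax": 0, "ay": 0, "az": 0}, {"x": 3.7, "y": 1.3, "z": 0.8, "ax": 0, "ay": 0, "az": 0}, {"x": 3.7, "y": 1.3, "z": 0, "ax": 0, "ay": 0, "az": 0}]}}

```text
time_s: 2.2
tool_pos: [0.4939, 0.025, 0.1667]
tool_rot: [-179.9, 0.0, 98.3]
force: [-0.1, 0.1, 0.2]
grip_width: 0.0001
grasp_force: 0.0
```

Request:
{"name": "jog_arm", "arguments": {"motion": [{"x": 0, "y": 0, "z": 0, "ax": 0, "ay": 0, "az": 0}, {"x": 0, "y": 0, "z": 0, "ax": 0, "ay": 0, "az": 0}, {"x": 0, "y": 0, "z": 0, "ax": 0, "ay": 0, "az": 0}, {"x": 0, "y": 0, "z": 0, "ax": 0, "ay": 0, "az": 0}, {"x": 0, "y": 0, "z": 0, "ax": 0, "ay": 0, "az": 0}]}}

```text
time_s: 2.7
tool_pos: [0.4946, 0.0223, 0.1677]
tool_rot: [-180.0, 0.0, 98.2]
force: [-0.4, 0.5, -0.4]
grip_width: 0.0005
grasp_force: 0.0
```

Run:
```python
from h import *; from cell import env
st(env)
```

```text
t 2.7 chest [-69.6  18.9 167.7] rot [-180.     0.    98.2] Fchest [-0.29  0.6  -0.39] w 0.0005 g 0.0
```

Request:
{"name": "jog_arm", "arguments": {"motion": [{"x": 0, "y": 0, "z": 2, "ax": 0, "ay": 0, "az": 0}, {"x": 0, "y": 0, "z": 2, "ax": 0, "ay": 0, "az": 0}, {"x": 0, "y": 0, "z": 1.4, "ax": 0, "ay": 0, "az": 0}, {"x": 0, "y": 0, "z": 0.6, "ax": 0, "ay": 0, "az": 0}, {"x": 0, "y": 0, "z": 0.3, "ax": 0, "ay": 0, "az": 0}]}}

```text
time_s: 3.2
tool_pos: [0.4945, 0.0234, 0.1043]
tool_rot: [-180.0, -0.0, 98.3]
force: [-0.3, 0.9, 0.9]
grip_width: 0.0005
grasp_force: 0.0
```

Request:
{"name": "jog_arm", "arguments": {"motion": [{"x": 0.3, "y": 0, "z": 0, "ax": 0, "ay": 0, "az": 0}, {"x": 0.3, "y": 0, "z": 0, "ax": 0, "ay": 0, "az": 0}, {"x": 0.3, "y": 0, "z": 0, "ax": 0, "ay": 0, "az": 0}, {"x": 0.3, "y": 0, "z": 0, "ax": 0, "ay": 0, "az": 0}, {"x": 0.2, "y": 0, "z": 0, "ax": 0, "ay": 0, "az": 0}]}}

```text
time_s: 3.7
tool_pos: [0.4928, 0.0379, 0.105]
tool_rot: [180.0, 0.0, 98.3]
force: [0.0, -0.3, -0.9]
grip_width: 0.0004
grasp_force: 0.0
```

Request:
{"name": "jog_arm", "arguments": {"motion": [{"x": 0.1, "y": 0, "z": 0, "ax": 0, "ay": 0, "az": 0}, {"x": 0.1, "y": 0, "z": 0, "ax": 0, "ay": 0, "az": 0}, {"x": 0.1, "y": 0, "z": 0, "ax": 0, "ay": 0, "az": 0}, {"x": 0.1, "y": 0, "z": 0, "ax": 0, "ay": 0, "az": 0}, {"x": 0, "y": 0, "z": 0, "ax": 0, "ay": 0, "az": 0}]}}

```text
time_s: 4.2
tool_pos: [0.492, 0.0415, 0.1047]
tool_rot: [-180.0, 0.0, 98.3]
force: [0.8, -0.2, -0.5]
grip_width: 0.0004
grasp_force: 0.0
```

Run:
```python
from h import *; from cell import env
st(env)
```

```text
t 4.2 chest [-69.5  38.3 104.7] rot [-180.     0.    98.3] Fchest [ 0.74 -0.27 -0.48] w 0.0004 g 0.0
```

Request:
{"name": "jog_arm", "arguments": {"motion": [{"x": 0.1, "y": 0, "z": 0, "ax": 0, "ay": 0, "az": 0}, {"x": 0.1, "y": 0, "z": 0, "ax": 0, "ay": 0, "az": 0}, {"x": 0.1, "y": 0, "z": 0, "ax": 0, "ay": 0, "az": 0}, {"x": 0, "y": 0, "z": 0, "ax": 0, "ay": 0, "az": 0}, {"x": 0, "y": 0, "z": 0, "ax": 0, "ay": 0, "az": 0}]}}

```text
time_s: 4.7
tool_pos: [0.4916, 0.0444, 0.1047]
tool_rot: [-180.0, 0.0, 98.3]
force: [-0.7, 0.2, -0.5]
grip_width: 0.0005
grasp_force: 0.0
```

Request:
{"name": "jog_arm", "arguments": {"motion": [{"x": 0.1, "y": 0, "z": 0, "ax": 0, "ay": 0, "az": 0}, {"x": 0.1, "y": 0, "z": 0, "ax": 0, "ay": 0, "az": 0}, {"x": 0.1, "y": 0, "z": 0, "ax": 0, "ay": 0, "az": 0}, {"x": 0, "y": 0, "z": 0, "ax": 0, "ay": 0, "az": 0}, {"x": 0, "y": 0, "z": 0, "ax": 0, "ay": 0, "az": 0}]}}

```text
time_s: 5.2
tool_pos: [0.4912, 0.0474, 0.1047]
tool_rot: [-180.0, 0.0, 98.3]
force: [-0.4, 0.9, 0.1]
grip_width: -0.0
grasp_force: 0.0
```

Run:
```python
from h import *; from cell import env
st(env)
cv2.imwrite("pics/t2.png",env.read_camera("top")[:,:,::-1])
cv2.imwrite("pics/s2.png",env.read_camera("scene")[:,:,::-1])
a=cv2.imread("pics/s2.png")[140:200,290:400];cv2.imwrite("pics/s2c.png",cv2.resize(a,(770,420),interpolation=cv2.INTER_CUBIC))
st(env)
```

```text
t 5.2 chest [-69.5  44.2 104.7] rot [-180.     0.    98.3] Fchest [-0.31  0.97  0.14] w -0.0 g 0.0
t 5.3 chest [-69.5  44.1 104.7] rot [-180.     0.    98.3] Fchest [-0.5   0.03  0.45] w 0.0007 g 0.0
```

View pics/s2c.png

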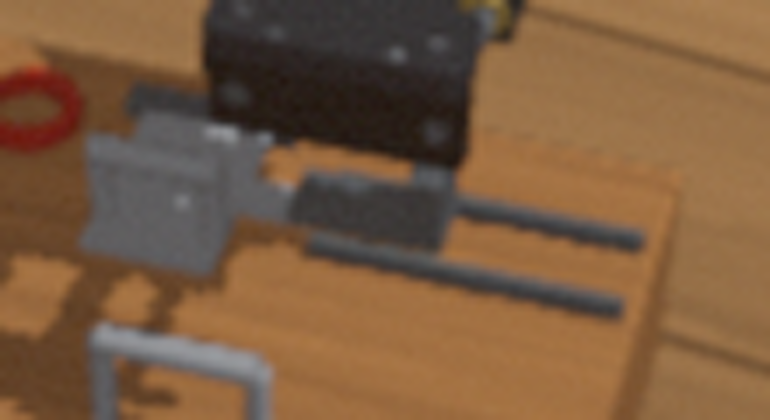

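Run:
```python
from h import *; from cell import env
q=np.load("q.npy");p=env.camera_params("scene")
def f(P):return ((proj(p,w(q,P))-[290,140])*7).round(0).tolist()
print("fin t=0 (-y,+y faces; back edge top, bottom)",f([[-58,45,120],[-58,57,120],[-58,45,96],[-58,57,96],[-82,45,120],[-82,57,120]]))
print("latch bar",f([[-45,-57,120],[-45,-13,120]]),"lid bar",f([[35,-25,120],[35,25,120]]),"deck corner",f([[-130,125,85]]))
print(((proj(p,w(q,[[130,125,85],[130,-125,85],[-130,125,85]]))-[220,100])*3.5).round())
A=cv2.imread("pics/s1.png")[140:200,290:400];B=cv2.imread("pics/s2.png")[140:200,290:400]
cv2.imwrite("pics/cmp.png",cv2.resize(np.vstack([A[10:50,20:],B[10:50,20:]]),None,fx=7,fy=7,interpolation=cv2.INTER_CUBIC))
```

```text
fin t=0 (-y,+y faces; back edge top, bottom) [[397.0, 182.0], [433.0, 190.0], [395.0, 237.0], [430.0, 244.0], [416.0, 134.0], [452.0, 142.0]]
latch bar [[82.0, 147.0], [211.0, 173.0]] lid bar [[92.0, 336.0], [250.0, 371.0]] deck corner [[677.0, 167.0]]
[[491. 525.]
 [ 83. 424.]
 [583. 224.]]
```

View pics/cmp.png

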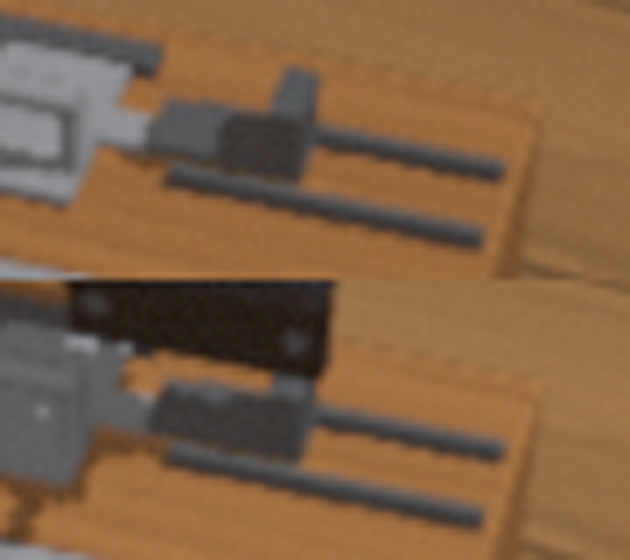

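Run:
```python
from h import *; from cell import env
q=np.load("q.npy");p=env.camera_params("scene")
def f(P):return ((proj(p,w(q,P))-[290,140])*7).round(0).tolist()
print("body",f([[25,44-37,175],[25,44+37,175]]),"finger",f([[-55,34.5,105],[-55,53.5,105],[-55,34.5,175],[-55,53.5,175]]))
cv2.imwrite("pics/v.png",cv2.resize(cv2.imread("pics/s2.png")[20:220,250:480],None,fx=2.8,fy=2.8,interpolation=cv2.INTER_CUBIC))
```

```text
body [[199.0, 202.0], [449.0, 254.0]] finger [[362.0, 216.0], [418.0, 228.0], [366.0, 48.0], [427.0, 60.0]]
```

View pics/v.png

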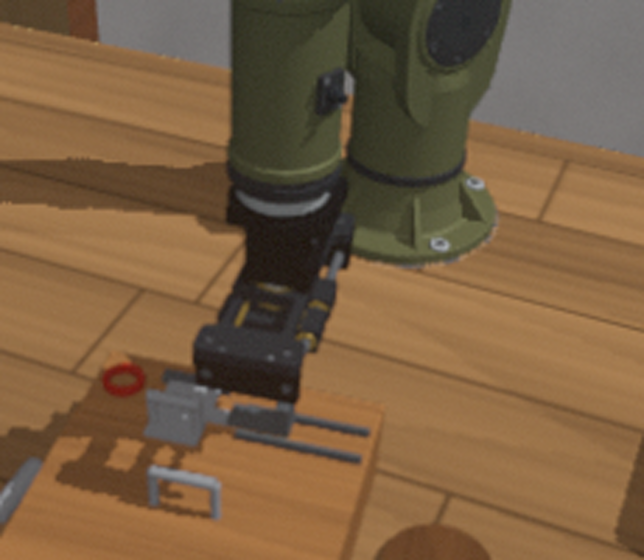

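Request:
{"name": "jog_arm", "arguments": {"motion": [{"x": 0.1, "y": 0, "z": 0, "ax": 0, "ay": 0, "az": 0}, {"x": 0.1, "y": 0, "z": 0, "ax": 0, "ay": 0, "az": 0}, {"x": 0.1, "y": 0, "z": 0, "ax": 0, "ay": 0, "az": 0}, {"x": 0, "y": 0, "z": 0, "ax": 0, "ay": 0, "az": 0}, {"x": 0, "y": 0, "z": 0, "ax": 0, "ay": 0, "az": 0}]}}

```text
time_s: 5.8
tool_pos: [0.4908, 0.0503, 0.1047]
tool_rot: [-180.0, 0.0, 98.3]
force: [-0.4, 0.1, -0.6]
grip_width: 0.0005
grasp_force: 0.0
```

```bash
cat >> h.py <<'E'
def favg(env,n=6):
    q=np.load("q.npy");c,s=np.cos(q[2]),np.sin(q[2]);M=np.array([[c,s,0],[-s,c,0],[0,0,1]]);F=[]
    for i in range(n):
        im=env.read_camera("scene");F.append(M@env.get_obs()["force"])
    F=np.array(F);print("Favg chest",F.mean(0).round(2),"sd",F.std(0).round(2));st(env);return im[:,:,::-1]
E
python3 - <<'E'
from h import *; from cell import env
im=favg(env);cv2.imwrite("pics/s3.png",im)
g=cv2.convertScaleAbs(im[140:190,310:380],alpha=2.2)
cv2.imwrite("pics/s3c.png",cv2.resize(g,None,fx=10,fy=10,interpolation=cv2.INTER_CUBIC))
E
```

```text
Favg chest [-0.02 -0.11  0.06] sd [0.2  0.39 0.3 ]
t 6.1 chest [-69.5  47.1 104.7] rot [180.    0.   98.3] Fchest [-0.27  0.46  0.64] w 0.0002 g 0.0
```

View pics/s3c.png

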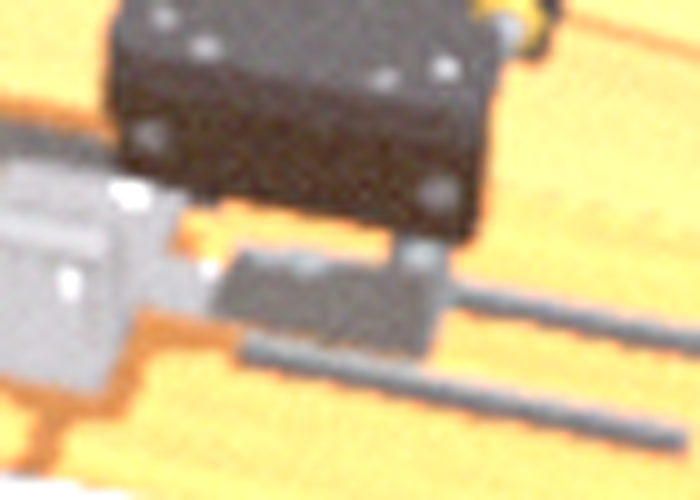

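Fingers aren't visible at the tab and the tab has not moved (fin still at crop px (420,250)), so the tip seems to be elsewhere. I'll check from above.

Run:
```python
from h import *; from cell import env
im=env.read_camera("top")[:,:,::-1]
cv2.imwrite("pics/t3.png",cv2.resize(im[160:360,220:430],None,fx=2.8,fy=2.8,interpolation=cv2.INTER_CUBIC))
q=np.load("q.npy");p=env.camera_params("top")
f=lambda P:((proj(p,w(q,P))-[220,160])*2.8).round().tolist()
print("tcp",f([-69.5,47,105]),"body175",f([[25,10,175],[25,84,175],[-165,10,175],[-165,84,175]]),"fin top",f([[-58,45,120],[-58,57,120],[-82,45,120],[-82,57,120]]))
```

```text
tcp [[263.0, 275.0]] body175 [[302.0, 93.0], [160.0, 115.0], [359.0, 465.0], [214.0, 488.0]] fin top [[262.0, 256.0], [241.0, 260.0], [269.0, 299.0], [248.0, 303.0]]
```

View pics/t3.png

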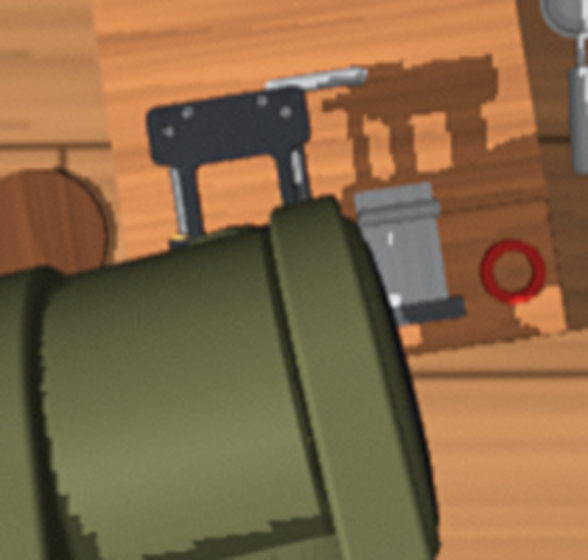

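The top view shows the gripper's frame end at (148–305, ~100). Its scale suggests it sits about 25 mm higher than the reported height implies. I'll back off the fin and lower by feel.

Request:
{"name": "jog_arm", "arguments": {"motion": [{"x": -0.6, "y": 0, "z": 0, "ax": 0, "ay": 0, "az": 0}, {"x": -0.6, "y": 0, "z": 0, "ax": 0, "ay": 0, "az": 0}, {"x": -0.6, "y": 0, "z": 0, "ax": 0, "ay": 0, "az": 0}, {"x": -0.6, "y": 0, "z": 0.3, "ax": 0, "ay": 0, "az": 0}, {"x": 0, "y": 0, "z": 0.3, "ax": 0, "ay": 0, "az": 0}]}}

```text
time_s: 6.65
tool_pos: [0.4944, 0.0251, 0.0984]
tool_rot: [-180.0, 0.0, 98.2]
force: [-0.9, 0.7, 0.3]
grip_width: 0.0004
grasp_force: 0.0
```

Request:
{"name": "jog_arm", "arguments": {"motion": [{"x": 0, "y": 0, "z": 0.06, "ax": 0, "ay": 0, "az": 0}, {"x": 0, "y": 0, "z": 0.06, "ax": 0, "ay": 0, "az": 0}, {"x": 0, "y": 0, "z": 0.06, "ax": 0, "ay": 0, "az": 0}, {"x": 0, "y": 0, "z": 0.06, "ax": 0, "ay": 0, "az": 0}, {"x": 0, "y": 0, "z": 0.06, "ax": 0, "ay": 0, "az": 0}]}}

```text
time_s: 7.15
tool_pos: [0.4943, 0.0267, 0.0958]
tool_rot: [180.0, 0.0, 98.3]
force: [0.9, -0.1, -0.3]
grip_width: 0.0003
grasp_force: 0.0
```

Run:
```python
from h import *; from cell import env
im=favg(env,3)
```

```text
Favg chest [ 0.22 -0.21  0.1 ] sd [0.53 0.34 0.24]
t 7.3 chest [-69.4  23.2  95.7] rot [-180.     0.    98.3] Fchest [ 0.54 -0.36  0.44] w 0.0008 g 0.0
```

Request:
{"name": "jog_arm", "arguments": {"motion": [{"x": 0, "y": 0, "z": 0.06, "ax": 0, "ay": 0, "az": 0}, {"x": 0, "y": 0, "z": 0.06, "ax": 0, "ay": 0, "az": 0}, {"x": 0, "y": 0, "z": 0.06, "ax": 0, "ay": 0, "az": 0}, {"x": 0, "y": 0, "z": 0.06, "ax": 0, "ay": 0, "az": 0}, {"x": 0, "y": 0, "z": 0.06, "ax": 0, "ay": 0, "az": 0}]}}

```text
time_s: 7.8
tool_pos: [0.4942, 0.0265, 0.0927]
tool_rot: [-180.0, 0.0, 98.3]
force: [0.2, 0.6, -0.7]
grip_width: 0.0003
grasp_force: 0.0
```

Run:
```python
from h import *; from cell import env
im=favg(env,2)
```

```text
Favg chest [-0.39 -0.03  0.12] sd [0.28 0.17 0.16]
t 7.9 chest [-69.5  23.2  92.6] rot [-180.     0.    98.3] Fchest [-0.11  0.13  0.28] w 0.0005 g 0.0
```

No contact 3 mm below the plate's level, so the height offset is real. I'll keep lowering.

Request:
{"name": "jog_arm", "arguments": {"motion": [{"x": 0, "y": 0, "z": 0.1, "ax": 0, "ay": 0, "az": 0}, {"x": 0, "y": 0, "z": 0.1, "ax": 0, "ay": 0, "az": 0}, {"x": 0, "y": 0, "z": 0.1, "ax": 0, "ay": 0, "az": 0}, {"x": 0, "y": 0, "z": 0.1, "ax": 0, "ay": 0, "az": 0}, {"x": 0, "y": 0, "z": 0.1, "ax": 0, "ay": 0, "az": 0}]}}

```text
time_s: 8.4
tool_pos: [0.4942, 0.0266, 0.0876]
tool_rot: [-180.0, 0.0, 98.3]
force: [0.3, -0.7, 0.6]
grip_width: 0.0006
grasp_force: 0.0
```

Run:
```python
from h import *; from cell import env
im=favg(env,2);cv2.imwrite("pics/s5.png",im)
# does the finger show below the box? difference with first clean picture, column-wise lowest changed row
a=cv2.imread("pics/s1.png").astype(int);b=im.astype(int)
for c in range(318,362,3): print(c,"".join("%4d"%x for x in b[150:182:2,c].mean(1)))
```

```text
Favg chest [-0.3   0.53 -0.11] sd [0.   0.2  0.02]
t 8.5 chest [-69.6  23.2  87.5] rot [-180.    -0.    98.3] Fchest [-0.29  0.33 -0.09] w 0.0002 g 0.0
318   69  35  33  26  30  28  33  91  85  93  93  90  92  95  90 103
321   56  38  41  28  27  30  29  56  85  89  88  90 101 115 112 115
324   53  43  37  29  30  29  31  41  95  93  87  73 102 110 114 114
327   54  48  39  34  32  31  33  40 103  93  91  76 106 110 112 111
330   54  53  37  36  27  30  30  31  73  95  84  80 100 110 113 106
333   56  57  41  38  33  31  28  34  35  58  66  75  89  76 111 113
336   53  77  48  42  34  32  32  29  29  56  60  66  82  63 109 113
339   57  51  52  37  35  30  39  32  32  75  92  72  85  58 100 111
342   68  72  54  42  36  27  49  54  30  41  58  55  66  72  89 112
345   55  54  50  41  43  31  36  39  35  49  57  59  62  81  60 109
348   86  98 113 111 113 116 114 106  79  56  52  55  57  85  59  99
351   67 115 115 110 114  94  90  91  81  58  55  54  57  86  71  87
354  114 115 116 114 109 100  85  82  76  74  74 101 103 116  79  65
357  114 117 114 116 114 112 115 114 112  98  56  99 110 112 100  60
360  114 115 116 115 107 113 115 115 113 103  68 101 111 108 107  69
```

Request:
{"name": "jog_arm", "arguments": {"motion": [{"x": 0, "y": 0, "z": 0.1, "ax": 0, "ay": 0, "az": 0}, {"x": 0, "y": 0, "z": 0.1, "ax": 0, "ay": 0, "az": 0}, {"x": 0, "y": 0, "z": 0.1, "ax": 0, "ay": 0, "az": 0}, {"x": 0, "y": 0, "z": 0.1, "ax": 0, "ay": 0, "az": 0}, {"x": 0, "y": 0, "z": 0.1, "ax": 0, "ay": 0, "az": 0}]}}

```text
time_s: 9.0
tool_pos: [0.4942, 0.0266, 0.0826]
tool_rot: [-180.0, 0.0, 98.3]
force: [0.3, 0.3, -0.9]
grip_width: 0.0005
grasp_force: 0.0
```

Run:
```python
from h import *; from cell import env
im=favg(env,2);cv2.imwrite("pics/s6.png",im)
cv2.imwrite("pics/s6c.png",cv2.resize(cv2.convertScaleAbs(im[130:200,295:395],alpha=1.8),None,fx=8,fy=8,interpolation=cv2.INTER_CUBIC))
```

```text
Favg chest [ 0.2  -0.01 -0.  ] sd [0.5  0.32 0.64]
t 9.1 chest [-69.5  23.1  82.6] rot [-180.     0.    98.3] Fchest [ 0.7  -0.33  0.64] w 0.0005 g 0.0
```

View pics/s6c.png

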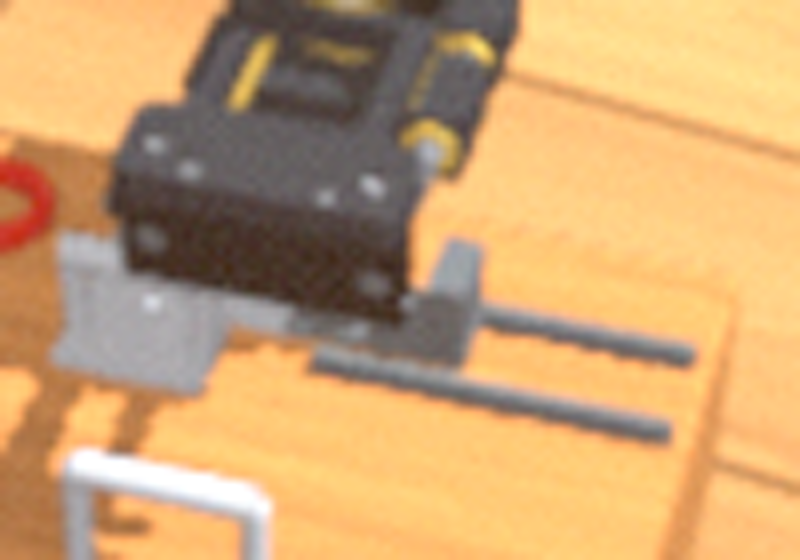

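The fin at (460,300) hasn't moved. The frame's near lower edge runs from (130,265) to (400,320), and I'll solve its height from those points.

Run:
```python
from h import *; from cell import env
q=np.load("q.npy");p=env.camera_params("scene")
for x in (25,10,-5,-20):
  s=least_squares(lambda v:(proj(p,w(q,[[x,v[0]-37.5,v[1]],[x,v[0]+37.5,v[1]]]))-[[311.2,163.1],[345,170]]).ravel(),[23,150]);print(x,s.x,s.fun.round(1))
# where would fingertip show, for true tip heights
for z in (83,95,105,115): print(z,((proj(p,w(q,[[-55,13.5,z],[-55,32.5,z]]))-[295,130])*8).round().tolist())
```

```text
25 [ 26.90361936 186.48725147] [-1.2 -0.2  1.1  0.3]
10 [ 22.27021801 172.14271077] [-0.7 -0.1  0.7  0.2]
-5 [ 17.63466612 157.79474515] [-0.3 -0.1  0.2  0.1]
-20 [ 12.99712712 143.44361378] [ 0.2  0.  -0.2 -0. ]
83 [[302.0, 368.0], [365.0, 382.0]]
95 [[302.0, 338.0], [366.0, 351.0]]
105 [[302.0, 312.0], [366.0, 326.0]]
115 [[302.0, 286.0], [367.0, 300.0]]
```

Request:
{"name": "jog_arm", "arguments": {"motion": [{"x": 0, "y": 0, "z": 0.2, "ax": 0, "ay": 0, "az": 0}, {"x": 0, "y": 0, "z": 0.2, "ax": 0, "ay": 0, "az": 0}, {"x": 0, "y": 0, "z": 0.2, "ax": 0, "ay": 0, "az": 0}, {"x": 0.3, "y": 0, "z": 0, "ax": 0, "ay": 0, "az": 0}, {"x": 0.3, "y": 0, "z": 0, "ax": 0, "ay": 0, "az": 0}]}}

```text
time_s: 9.6
tool_pos: [0.4933, 0.0327, 0.0766]
tool_rot: [-180.0, -0.0, 98.3]
force: [0.0, -0.4, 0.0]
grip_width: 0.0004
grasp_force: 0.0
```

Request:
{"name": "jog_arm", "arguments": {"motion": [{"x": 0.2, "y": 0, "z": 0, "ax": 0, "ay": 0, "az": 0}, {"x": 0.2, "y": 0, "z": 0, "ax": 0, "ay": 0, "az": 0}, {"x": 0.2, "y": 0, "z": 0, "ax": 0, "ay": 0, "az": 0}, {"x": 0.2, "y": 0, "z": 0, "ax": 0, "ay": 0, "az": 0}, {"x": 0.1, "y": 0, "z": 0, "ax": 0, "ay": 0, "az": 0}]}}

```text
time_s: 10.1
tool_pos: [0.4922, 0.041, 0.0768]
tool_rot: [180.0, 0.0, 98.3]
force: [-0.2, -1.3, 0.4]
grip_width: 0.0004
grasp_force: 0.8
```

Request:
{"name": "jog_arm", "arguments": {"motion": [{"x": 0.1, "y": 0, "z": 0, "ax": 0, "ay": 0, "az": 0}, {"x": 0.1, "y": 0, "z": 0, "ax": 0, "ay": 0, "az": 0}, {"x": 0.1, "y": 0, "z": 0, "ax": 0, "ay": 0, "az": 0}, {"x": 0, "y": 0, "z": 0, "ax": 0, "ay": 0, "az": 0}, {"x": 0, "y": 0, "z": 0, "ax": 0, "ay": 0, "az": 0}]}}

```text
time_s: 10.6
tool_pos: [0.4917, 0.0445, 0.0768]
tool_rot: [180.0, -0.0, 98.3]
force: [0.5, -1.8, 0.6]
grip_width: 0.0007
grasp_force: 0.6
```

Run:
```python
from h import *; from cell import env
im=favg(env,5);cv2.imwrite("pics/s7.png",im)
```

```text
Favg chest [-0.15 -1.06  0.3 ] sd [0.46 0.27 0.52]
t 10.85 chest [-69.4  41.2  76.8] rot [180.   -0.   98.3] Fchest [ 0.12 -1.22  1.28] w 0.0003 g 0.5051870114402846
```

Contact: spring force is about 1.1–1.8 N. I'll push on in 4 mm steps, which can't overrun the stop.

Request:
{"name": "jog_arm", "arguments": {"motion": [{"x": 0.05, "y": 0, "z": 0, "ax": 0, "ay": 0, "az": 0}, {"x": 0.05, "y": 0, "z": 0, "ax": 0, "ay": 0, "az": 0}, {"x": 0.05, "y": 0, "z": 0, "ax": 0, "ay": 0, "az": 0}, {"x": 0.05, "y": 0, "z": 0, "ax": 0, "ay": 0, "az": 0}, {"x": 0, "y": 0, "z": 0, "ax": 0, "ay": 0, "az": 0}]}}

```text
time_s: 11.35
tool_pos: [0.4914, 0.0464, 0.0767]
tool_rot: [180.0, 0.0, 98.3]
force: [1.4, -1.8, 0.9]
grip_width: 0.0002
grasp_force: 0.7
```

Request:
{"name": "jog_arm", "arguments": {"motion": [{"x": 0.05, "y": 0, "z": 0, "ax": 0, "ay": 0, "az": 0}, {"x": 0.05, "y": 0, "z": 0, "ax": 0, "ay": 0, "az": 0}, {"x": 0.05, "y": 0, "z": 0, "ax": 0, "ay": 0, "az": 0}, {"x": 0.05, "y": 0, "z": 0, "ax": 0, "ay": 0, "az": 0}, {"x": 0, "y": 0, "z": 0, "ax": 0, "ay": 0, "az": 0}]}}

```text
time_s: 11.85
tool_pos: [0.4911, 0.0484, 0.0767]
tool_rot: [180.0, 0.0, 98.3]
force: [1.3, -1.6, 1.4]
grip_width: 0.0008
grasp_force: 0.7
```

Request:
{"name": "jog_arm", "arguments": {"motion": [{"x": 0.05, "y": 0, "z": 0, "ax": 0, "ay": 0, "az": 0}, {"x": 0.05, "y": 0, "z": 0, "ax": 0, "ay": 0, "az": 0}, {"x": 0.05, "y": 0, "z": 0, "ax": 0, "ay": 0, "az": 0}, {"x": 0.05, "y": 0, "z": 0, "ax": 0, "ay": 0, "az": 0}, {"x": 0, "y": 0, "z": 0, "ax": 0, "ay": 0, "az": 0}]}}

```text
time_s: 12.35
tool_pos: [0.4908, 0.0504, 0.0768]
tool_rot: [180.0, 0.0, 98.3]
force: [1.3, -1.5, -0.0]
grip_width: 0.0004
grasp_force: 0.7
```

Request:
{"name": "jog_arm", "arguments": {"motion": [{"x": 0.05, "y": 0, "z": 0, "ax": 0, "ay": 0, "az": 0}, {"x": 0.05, "y": 0, "z": 0, "ax": 0, "ay": 0, "az": 0}, {"x": 0.05, "y": 0, "z": 0, "ax": 0, "ay": 0, "az": 0}, {"x": 0.05, "y": 0, "z": 0, "ax": 0, "ay": 0, "az": 0}, {"x": 0, "y": 0, "z": 0, "ax": 0, "ay": 0, "az": 0}]}}

```text
time_s: 12.85
tool_pos: [0.4905, 0.0524, 0.0767]
tool_rot: [180.0, 0.0, 98.3]
force: [1.2, -1.7, 0.7]
grip_width: 0.0003
grasp_force: 0.7
```

Request:
{"name": "jog_arm", "arguments": {"motion": [{"x": 0.05, "y": 0, "z": 0, "ax": 0, "ay": 0, "az": 0}, {"x": 0.05, "y": 0, "z": 0, "ax": 0, "ay": 0, "az": 0}, {"x": 0.05, "y": 0, "z": 0, "ax": 0, "ay": 0, "az": 0}, {"x": 0.05, "y": 0, "z": 0, "ax": 0, "ay": 0, "az": 0}, {"x": 0, "y": 0, "z": 0, "ax": 0, "ay": 0, "az": 0}]}}

```text
time_s: 13.35
tool_pos: [0.4902, 0.0544, 0.0767]
tool_rot: [180.0, 0.0, 98.3]
force: [1.4, -0.9, -0.5]
grip_width: -0.0
grasp_force: 0.7
```

Request:
{"name": "jog_arm", "arguments": {"motion": [{"x": 0.05, "y": 0, "z": 0, "ax": 0, "ay": 0, "az": 0}, {"x": 0.05, "y": 0, "z": 0, "ax": 0, "ay": 0, "az": 0}, {"x": 0.05, "y": 0, "z": 0, "ax": 0, "ay": 0, "az": 0}, {"x": 0.05, "y": 0, "z": 0, "ax": 0, "ay": 0, "az": 0}, {"x": 0, "y": 0, "z": 0, "ax": 0, "ay": 0, "az": 0}]}}

```text
time_s: 13.85
tool_pos: [0.4899, 0.0564, 0.0767]
tool_rot: [-180.0, -0.0, 98.3]
force: [1.1, -1.5, 0.7]
grip_width: 0.0005
grasp_force: 0.8
```

Request:
{"name": "jog_arm", "arguments": {"motion": [{"x": 0.05, "y": 0, "z": 0, "ax": 0, "ay": 0, "az": 0}, {"x": 0.05, "y": 0, "z": 0, "ax": 0, "ay": 0, "az": 0}, {"x": 0.05, "y": 0, "z": 0, "ax": 0, "ay": 0, "az": 0}, {"x": 0.05, "y": 0, "z": 0, "ax": 0, "ay": 0, "az": 0}, {"x": 0, "y": 0, "z": 0, "ax": 0, "ay": 0, "az": 0}]}}

```text
time_s: 14.35
tool_pos: [0.4896, 0.0584, 0.0767]
tool_rot: [180.0, 0.0, 98.3]
force: [0.4, -1.6, 0.2]
grip_width: 0.0005
grasp_force: 0.8
```

Request:
{"name": "jog_arm", "arguments": {"motion": [{"x": 0.05, "y": 0, "z": 0, "ax": 0, "ay": 0, "az": 0}, {"x": 0.05, "y": 0, "z": 0, "ax": 0, "ay": 0, "az": 0}, {"x": 0.05, "y": 0, "z": 0, "ax": 0, "ay": 0, "az": 0}, {"x": 0.05, "y": 0, "z": 0, "ax": 0, "ay": 0, "az": 0}, {"x": 0, "y": 0, "z": 0, "ax": 0, "ay": 0, "az": 0}]}}

```text
time_s: 14.85
tool_pos: [0.4893, 0.0604, 0.0767]
tool_rot: [-180.0, 0.0, 98.3]
force: [1.8, -1.3, 0.8]
grip_width: 0.0007
grasp_force: 0.8
```

Request:
{"name": "jog_arm", "arguments": {"motion": [{"x": 0.1, "y": 0, "z": 0, "ax": 0, "ay": 0, "az": 0}, {"x": 0.1, "y": 0, "z": 0, "ax": 0, "ay": 0, "az": 0}, {"x": 0.1, "y": 0, "z": 0, "ax": 0, "ay": 0, "az": 0}, {"x": 0.05, "y": 0, "z": 0, "ax": 0, "ay": 0, "az": 0}, {"x": 0, "y": 0, "z": 0, "ax": 0, "ay": 0, "az": 0}]}}

```text
time_s: 15.35
tool_pos: [0.4888, 0.0639, 0.0767]
tool_rot: [180.0, -0.0, 98.3]
force: [2.0, -1.9, 0.1]
grip_width: 0.0003
grasp_force: 0.8
```

Request:
{"name": "jog_arm", "arguments": {"motion": [{"x": 0.1, "y": 0, "z": 0, "ax": 0, "ay": 0, "az": 0}, {"x": 0.1, "y": 0, "z": 0, "ax": 0, "ay": 0, "az": 0}, {"x": 0.1, "y": 0, "z": 0, "ax": 0, "ay": 0, "az": 0}, {"x": 0.05, "y": 0, "z": 0, "ax": 0, "ay": 0, "az": 0}, {"x": 0, "y": 0, "z": 0, "ax": 0, "ay": 0, "az": 0}]}}

```text
time_s: 15.85
tool_pos: [0.4884, 0.0669, 0.0767]
tool_rot: [-180.0, 0.0, 98.3]
force: [2.1, -2.5, 0.3]
grip_width: 0.0006
grasp_force: 1.5
```

Request:
{"name": "jog_arm", "arguments": {"motion": [{"x": 0.05, "y": 0, "z": 0, "ax": 0, "ay": 0, "az": 0}, {"x": 0.05, "y": 0, "z": 0, "ax": 0, "ay": 0, "az": 0}, {"x": 0.05, "y": 0, "z": 0, "ax": 0, "ay": 0, "az": 0}, {"x": 0, "y": 0, "z": 0, "ax": 0, "ay": 0, "az": 0}, {"x": 0, "y": 0, "z": 0, "ax": 0, "ay": 0, "az": 0}]}}

```text
time_s: 16.35
tool_pos: [0.4882, 0.0675, 0.0767]
tool_rot: [-180.0, 0.1, 98.3]
force: [2.2, -4.6, 0.7]
grip_width: 0.0005
grasp_force: 2.6
```

Request:
{"name": "jog_arm", "arguments": {"motion": [{"x": 0.05, "y": 0, "z": 0, "ax": 0, "ay": 0, "az": 0}, {"x": 0.05, "y": 0, "z": 0, "ax": 0, "ay": 0, "az": 0}, {"x": 0, "y": 0, "z": 0, "ax": 0, "ay": 0, "az": 0}, {"x": 0, "y": 0, "z": 0, "ax": 0, "ay": 0, "az": 0}, {"x": 0, "y": 0, "z": 0, "ax": 0, "ay": 0, "az": 0}]}}

```text
time_s: 16.85
tool_pos: [0.4879, 0.0696, 0.0767]
tool_rot: [-180.0, -0.0, 98.3]
force: [2.0, -2.7, -0.8]
grip_width: 0.0002
grasp_force: 1.7
```

Request:
{"name": "jog_arm", "arguments": {"motion": [{"x": 0.05, "y": 0, "z": 0, "ax": 0, "ay": 0, "az": 0}, {"x": 0.05, "y": 0, "z": 0, "ax": 0, "ay": 0, "az": 0}, {"x": 0, "y": 0, "z": 0, "ax": 0, "ay": 0, "az": 0}, {"x": 0, "y": 0, "z": 0, "ax": 0, "ay": 0, "az": 0}, {"x": 0, "y": 0, "z": 0, "ax": 0, "ay": 0, "az": 0}]}}

```text
time_s: 17.35
tool_pos: [0.4877, 0.0711, 0.0767]
tool_rot: [-180.0, -0.0, 98.3]
force: [1.4, -1.9, 0.2]
grip_width: 0.0002
grasp_force: 0.9
```

Run:
```python
from h import *; from cell import env
im=favg(env,3)
```

```text
Favg chest [ 0.86 -1.66  0.3 ] sd [0.05 0.3  0.26]
t 17.5 chest [-69.7  68.2  76.7] rot [-180.    -0.    98.3] Fchest [ 0.88 -1.25  0.34] w 0.0003 g 0.635899817571044
```

Request:
{"name": "jog_arm", "arguments": {"motion": [{"x": 0.05, "y": 0, "z": 0, "ax": 0, "ay": 0, "az": 0}, {"x": 0.05, "y": 0, "z": 0, "ax": 0, "ay": 0, "az": 0}, {"x": 0, "y": 0, "z": 0, "ax": 0, "ay": 0, "az": 0}, {"x": 0, "y": 0, "z": 0, "ax": 0, "ay": 0, "az": 0}, {"x": 0, "y": 0, "z": 0, "ax": 0, "ay": 0, "az": 0}]}}

```text
time_s: 18.0
tool_pos: [0.4876, 0.0715, 0.0767]
tool_rot: [-180.0, 0.0, 98.3]
force: [1.1, -2.4, 0.1]
grip_width: 0.0005
grasp_force: 1.2
```

Request:
{"name": "jog_arm", "arguments": {"motion": [{"x": -0.1, "y": 0, "z": 0, "ax": 0, "ay": 0, "az": 0}, {"x": -0.1, "y": 0, "z": 0, "ax": 0, "ay": 0, "az": 0}, {"x": -0.1, "y": 0, "z": 0, "ax": 0, "ay": 0, "az": 0}, {"x": 0, "y": 0, "z": 0, "ax": 0, "ay": 0, "az": 0}, {"x": 0, "y": 0, "z": 0, "ax": 0, "ay": 0, "az": 0}]}}

```text
time_s: 18.5
tool_pos: [0.488, 0.0688, 0.0766]
tool_rot: [-180.0, -0.0, 98.3]
force: [0.0, 0.7, -0.4]
grip_width: -0.0002
grasp_force: 0.0
```

Run:
```python
from h import *; from cell import env
im=favg(env,3)
```

```text
Favg chest [-0.99 -0.03  0.35] sd [0.48 0.29 0.3 ]
t 18.65 chest [-69.6  65.8  76.7] rot [-180.    -0.    98.3] Fchest [-0.48  0.31  0.55] w 0.0004 g 0.0
```

The tab has clicked and stays: pad force is zero after backing off. Next I'll lift clear and go over to the latch bar with the claw half open.

Request:
{"name": "jog_arm", "arguments": {"motion": [{"x": -0.3, "y": 0, "z": 0, "ax": 0, "ay": 0, "az": 0}, {"x": 0, "y": 0, "z": -2.5, "ax": 0, "ay": 0, "az": 0}, {"x": 0, "y": 0, "z": -3.5, "ax": 0, "ay": 0, "az": 0}, {"x": -2.5, "y": 0.6, "z": -0.5, "ax": 0, "ay": 0, "az": 0}, {"x": -2.5, "y": 0.6, "z": 0, "ax": 0, "ay": 0, "az": 0}]}}

```text
time_s: 19.15
tool_pos: [0.5092, 0.0177, 0.1438]
tool_rot: [179.8, 0.1, 98.4]
force: [-0.0, -1.2, -0.4]
grip_width: 0.0005
grasp_force: 0.0
```

Request:
{"name": "jog_arm", "arguments": {"motion": [{"x": -2.5, "y": 0.6, "z": 0, "ax": 0, "ay": 0, "az": 0}, {"x": -2.3, "y": 0.6, "z": 0, "ax": 0, "ay": 0, "az": 0}, {"x": 0, "y": 0, "z": 0, "ax": 0, "ay": 0, "az": 0}, {"x": 0, "y": 0, "z": 0, "ax": 0, "ay": 0, "az": 0}, {"x": 0, "y": 0, "z": 0, "ax": 0, "ay": 0, "az": 0}], "claw": 0, "squeeze": 15}}

```text
time_s: 19.65
tool_pos: [0.5261, -0.0266, 0.1417]
tool_rot: [-180.0, -0.0, 98.4]
force: [-0.3, -0.3, 0.5]
grip_width: 0.0326
grasp_force: 0.0
```

Run:
```python
from h import *; from cell import env
print(env.grip_point_offset);im=favg(env,2);cv2.imwrite("pics/s8.png",im)
q=np.load("q.npy");p=env.camera_params("scene")
# tab moved? compare fin region against picture before
b=im.astype(int);a=cv2.imread("pics/s1.png").astype(int)
for r in (164,167,170):print(r,"s1",a[r,340:385].mean(1).astype(int).tolist(),"\n now",b[r,340:385].mean(1).astype(int).tolist())
```

```text
0.0187
Favg chest [-0.25  0.11 -0.24] sd [0.6  0.26 0.63]
t 19.75 chest [-45.3 -34.  141.8] rot [-180.     0.    98.4] Fchest [-0.85 -0.15  0.4 ] w 0.039 g 0.0
164 s1 [99, 100, 102, 102, 104, 106, 105, 104, 101, 90, 88, 86, 87, 84, 79, 94, 110, 111, 110, 107, 109, 111, 111, 111, 111, 110, 111, 111, 110, 107, 106, 108, 104, 105, 104, 104, 103, 106, 104, 105, 107, 110, 108, 108, 108] 
 now [104, 107, 109, 111, 108, 111, 110, 111, 110, 112, 112, 112, 113, 114, 115, 113, 115, 114, 117, 116, 115, 116, 118, 109, 97, 91, 91, 93, 93, 104, 112, 113, 111, 109, 110, 109, 110, 109, 110, 111, 115, 118, 116, 112, 111]
167 s1 [88, 81, 64, 59, 56, 58, 59, 58, 56, 57, 59, 62, 66, 69, 70, 87, 100, 103, 104, 105, 107, 105, 106, 106, 105, 109, 105, 108, 106, 107, 110, 107, 109, 110, 109, 110, 113, 110, 112, 112, 110, 112, 111, 108, 104] 
 now [63, 61, 63, 63, 63, 69, 82, 93, 93, 93, 92, 94, 96, 98, 102, 105, 106, 107, 109, 111, 113, 112, 106, 98, 93, 93, 91, 89, 85, 101, 113, 114, 114, 116, 115, 116, 118, 119, 118, 117, 117, 115, 117, 115, 111]
170 s1 [81, 65, 59, 54, 58, 59, 57, 57, 56, 52, 56, 51, 57, 66, 73, 67, 58, 60, 58, 63, 66, 66, 72, 74, 79, 84, 90, 94, 95, 98, 100, 101, 103, 105, 108, 107, 109, 108, 107, 108, 110, 107, 107, 109, 111] 
 now [110, 110, 101, 83, 76, 86, 91, 92, 92, 91, 92, 92, 94, 93, 94, 80, 61, 60, 61, 60, 60, 59, 58, 59, 61, 67, 67, 71, 79, 97, 106, 107, 110, 111, 114, 113, 113, 114, 113, 114, 114, 114, 117, 115, 117]
```

The fin has shifted about 14 px (33 mm) and holds. Now I'll descend over the bar.

Request:
{"name": "jog_arm", "arguments": {"motion": [{"x": 0, "y": 0, "z": 1, "ax": 0, "ay": 0, "az": 0}, {"x": 0, "y": 0, "z": 1, "ax": 0, "ay": 0, "az": 0}, {"x": 0, "y": 0, "z": 1, "ax": 0, "ay": 0, "az": 0}, {"x": 0, "y": 0, "z": 0.9, "ax": 0, "ay": 0, "az": 0}, {"x": 0, "y": 0, "z": 0, "ax": 0, "ay": 0, "az": 0}]}}

```text
time_s: 20.25
tool_pos: [0.525, -0.0278, 0.1008]
tool_rot: [-179.8, -0.1, 98.3]
force: [-0.1, 0.4, -0.8]
grip_width: 0.0435
grasp_force: 0.0
```

Request:
{"name": "jog_arm", "arguments": {"motion": [{"x": 0, "y": 0, "z": 0.1, "ax": 0, "ay": 0, "az": 0}, {"x": 0, "y": 0, "z": 0.1, "ax": 0, "ay": 0, "az": 0}, {"x": 0, "y": 0, "z": 0.2, "ax": 0, "ay": 0, "az": 0}, {"x": 0, "y": 0, "z": 0.2, "ax": 0, "ay": 0, "az": 0}, {"x": 0, "y": 0, "z": 0.1, "ax": 0, "ay": 0, "az": 0}]}}

```text
time_s: 20.75
tool_pos: [0.5264, -0.0279, 0.0956]
tool_rot: [180.0, 0.0, 98.3]
force: [0.5, -0.3, -0.2]
grip_width: 0.0436
grasp_force: 0.0
```

Request:
{"name": "jog_arm", "arguments": {"motion": [{"x": 0, "y": 0, "z": 0.1, "ax": 0, "ay": 0, "az": 0}, {"x": 0, "y": 0, "z": 0.1, "ax": 0, "ay": 0, "az": 0}, {"x": 0, "y": 0, "z": 0.1, "ax": 0, "ay": 0, "az": 0}, {"x": 0, "y": 0, "z": 0.1, "ax": 0, "ay": 0, "az": 0}, {"x": 0, "y": 0, "z": 0, "ax": 0, "ay": 0, "az": 0}]}}

```text
time_s: 21.25
tool_pos: [0.5263, -0.0279, 0.0916]
tool_rot: [-180.0, 0.0, 98.3]
force: [-1.4, 0.1, 0.0]
grip_width: 0.0434
grasp_force: 0.0
```

Request:
{"name": "jog_arm", "arguments": {"motion": [{"x": 0, "y": 0, "z": 0.2, "ax": 0, "ay": 0, "az": 0}, {"x": 0, "y": 0, "z": 0.2, "ax": 0, "ay": 0, "az": 0}, {"x": 0, "y": 0, "z": 0.2, "ax": 0, "ay": 0, "az": 0}, {"x": 0, "y": 0, "z": 0.1, "ax": 0, "ay": 0, "az": 0}, {"x": 0, "y": 0, "z": 0, "ax": 0, "ay": 0, "az": 0}]}}

```text
time_s: 21.75
tool_pos: [0.5262, -0.0278, 0.0845]
tool_rot: [-180.0, -0.0, 98.3]
force: [0.2, -0.0, 0.3]
grip_width: 0.0434
grasp_force: 0.0
```

Request:
{"name": "jog_arm", "arguments": {"motion": [{"x": 0, "y": 0, "z": 0.2, "ax": 0, "ay": 0, "az": 0}, {"x": 0, "y": 0, "z": 0.2, "ax": 0, "ay": 0, "az": 0}, {"x": 0, "y": 0, "z": 0.1, "ax": 0, "ay": 0, "az": 0}, {"x": 0, "y": 0, "z": 0, "ax": 0, "ay": 0, "az": 0}, {"x": 0, "y": 0, "z": 0, "ax": 0, "ay": 0, "az": 0}]}}

```text
time_s: 22.25
tool_pos: [0.5264, -0.0279, 0.0797]
tool_rot: [-180.0, 0.0, 98.3]
force: [-0.8, 0.3, -0.2]
grip_width: 0.0433
grasp_force: 0.0
```

Request:
{"name": "jog_arm", "arguments": {"motion": [{"x": 0, "y": 0, "z": 0, "ax": 0, "ay": 0, "az": 0}, {"x": 0, "y": 0, "z": 0, "ax": 0, "ay": 0, "az": 0}, {"x": 0, "y": 0, "z": 0, "ax": 0, "ay": 0, "az": 0}, {"x": 0, "y": 0, "z": 0, "ax": 0, "ay": 0, "az": 0}, {"x": 0, "y": 0, "z": 0, "ax": 0, "ay": 0, "az": 0}], "claw": -1, "squeeze": 12}}

```text
time_s: 22.75
tool_pos: [0.5264, -0.0278, 0.0797]
tool_rot: [-180.0, 0.0, 98.3]
force: [0.4, 0.9, -0.6]
grip_width: 0.0114
grasp_force: 0.0
```

Run:
```python
from h import *; from cell import env
im=favg(env,2)
```

```text
Favg chest [-0.33 -0.29 -0.6 ] sd [0.24 0.39 0.02]
t 22.85 chest [-44.8 -35.2  79.8] rot [180.    0.   98.3] Fchest [-0.09 -0.68 -0.62] w 0.0094 g 11.999639868736267
```

Run:
```python
from h import *
f=np.radians(27.3+np.linspace(0,76,16));P=67.5*np.c_[np.cos(f),np.sin(f)]
print((np.diff(P,axis=0)*[.1,-.1]).round(2).tolist())
```

```text
[[-0.3, -0.52], [-0.34, -0.49], [-0.38, -0.46], [-0.42, -0.42], [-0.46, -0.38], [-0.49, -0.34], [-0.52, -0.3], [-0.54, -0.25], [-0.56, -0.2], [-0.58, -0.15], [-0.59, -0.1], [-0.59, -0.05], [-0.6, 0.01], [-0.59, 0.06], [-0.59, 0.11]]
```

Request:
{"name": "jog_arm", "arguments": {"motion": [{"x": 0, "y": -0.15, "z": -0.26, "ax": 0, "ay": 0, "az": 0}, {"x": 0, "y": -0.15, "z": -0.26, "ax": 0, "ay": 0, "az": 0}, {"x": 0, "y": -0.34, "z": -0.49, "ax": 0, "ay": 0, "az": 0}, {"x": 0, "y": -0.38, "z": -0.46, "ax": 0, "ay": 0, "az": 0}, {"x": 0, "y": -0.42, "z": -0.42, "ax": 0, "ay": 0, "az": 0}]}}

```text
time_s: 23.35
tool_pos: [0.5129, -0.0298, 0.0997]
tool_rot: [179.9, 0.0, 98.3]
force: [5.5, 1.0, 1.1]
grip_width: 0.0095
grasp_force: 12.0
```

Run:
```python
from h import *; from cell import env
im=favg(env,2)
```

```text
Favg chest [1.87 1.62 3.16] sd [0.47 0.12 0.75]
t 23.45 chest [-59.2 -35.3 100. ] rot [1.799e+02 1.000e-01 9.830e+01] Fchest [2.34 1.49 3.91] w 0.0096 g 12.00225681066513
```

Forces are small and mostly radial, so the latch is moving freely. I'll continue the arc.

Request:
{"name": "jog_arm", "arguments": {"motion": [{"x": 0, "y": -0.46, "z": -0.38, "ax": 0, "ay": 0, "az": 0}, {"x": 0, "y": -0.49, "z": -0.36, "ax": 0, "ay": 0, "az": 0}, {"x": 0, "y": -0.52, "z": -0.32, "ax": 0, "ay": 0, "az": 0}, {"x": 0, "y": -0.54, "z": -0.27, "ax": 0, "ay": 0, "az": 0}, {"x": 0, "y": -0.56, "z": -0.22, "ax": 0, "ay": 0, "az": 0}]}}

```text
time_s: 23.95
tool_pos: [0.4886, -0.0332, 0.1157]
tool_rot: [179.7, 0.0, 98.3]
force: [4.8, -0.1, 2.9]
grip_width: 0.0094
grasp_force: 12.0
```

Request:
{"name": "jog_arm", "arguments": {"motion": [{"x": 0, "y": -0.58, "z": -0.15, "ax": 0, "ay": 0, "az": 0}, {"x": 0, "y": -0.59, "z": -0.1, "ax": 0, "ay": 0, "az": 0}, {"x": 0, "y": -0.59, "z": -0.05, "ax": 0, "ay": 0, "az": 0}, {"x": 0, "y": 0, "z": 0, "ax": 0, "ay": 0, "az": 0}, {"x": 0, "y": 0, "z": 0, "ax": 0, "ay": 0, "az": 0}]}}

```text
time_s: 24.45
tool_pos: [0.4682, -0.0361, 0.1175]
tool_rot: [-179.9, 0.0, 98.3]
force: [-0.4, 2.2, 9.3]
grip_width: 0.0093
grasp_force: 12.0
```

Run:
```python
from h import *; from cell import env
im=favg(env,2)
```

```text
Favg chest [0.29 1.54 9.63] sd [0.24 0.22 0.72]
t 24.55 chest [-104.1  -35.2  117.5] rot [-179.9   -0.    98.3] Fchest [ 0.54  1.32 10.35] w 0.0093 g 12.003527730703354
```

Request:
{"name": "jog_arm", "arguments": {"motion": [{"x": 0, "y": 0, "z": -0.2, "ax": 0, "ay": 0, "az": 0}, {"x": 0, "y": 0, "z": -0.2, "ax": 0, "ay": 0, "az": 0}, {"x": 0, "y": -0.3, "z": 0, "ax": 0, "ay": 0, "az": 0}, {"x": 0, "y": -0.3, "z": 0, "ax": 0, "ay": 0, "az": 0}, {"x": 0, "y": 0, "z": 0, "ax": 0, "ay": 0, "az": 0}], "squeeze": 6}}

```text
time_s: 25.05
tool_pos: [0.4615, -0.0372, 0.1201]
tool_rot: [-179.8, -0.0, 98.3]
force: [0.4, 0.5, -8.6]
grip_width: 0.0095
grasp_force: 6.0
```

Run:
```python
from h import *; from cell import env
im=favg(env,2)
```

```text
Favg chest [-0.87  0.54 -8.77] sd [0.42 0.22 0.17]
t 25.15 chest [-110.6  -35.3  120.3] rot [-179.8   -0.    98.3] Fchest [-0.45  0.32 -8.94] w 0.0097 g 6.000836938619614
```

Request:
{"name": "jog_arm", "arguments": {"motion": [{"x": 0, "y": -0.3, "z": 0.2, "ax": 0, "ay": 0, "az": 0}, {"x": 0, "y": -0.3, "z": 0.1, "ax": 0, "ay": 0, "az": 0}, {"x": 0, "y": -0.3, "z": 0.05, "ax": 0, "ay": 0, "az": 0}, {"x": 0, "y": 0, "z": 0, "ax": 0, "ay": 0, "az": 0}, {"x": 0, "y": 0, "z": 0, "ax": 0, "ay": 0, "az": 0}]}}

```text
time_s: 25.65
tool_pos: [0.4552, -0.0383, 0.1188]
tool_rot: [179.9, 0.0, 98.3]
force: [-0.3, 1.9, 6.4]
grip_width: 0.0098
grasp_force: 6.0
```

Run:
```python
from h import *; from cell import env
im=favg(env,2)
```

```text
Favg chest [0.51 2.06 6.57] sd [0.15 0.83 0.21]
t 25.75 chest [-117.1  -35.5  118.8] rot [179.9   0.   98.3] Fchest [0.35 2.89 6.79] w 0.0097 g 6.004873216152191
```

Request:
{"name": "jog_arm", "arguments": {"motion": [{"x": 0, "y": 0, "z": -0.1, "ax": 0, "ay": 0, "az": 0}, {"x": 0, "y": -0.2, "z": 0, "ax": 0, "ay": 0, "az": 0}, {"x": 0, "y": -0.2, "z": 0.05, "ax": 0, "ay": 0, "az": 0}, {"x": 0, "y": 0, "z": 0, "ax": 0, "ay": 0, "az": 0}, {"x": 0, "y": 0, "z": 0, "ax": 0, "ay": 0, "az": 0}]}}

```text
time_s: 26.25
tool_pos: [0.4504, -0.0389, 0.1181]
tool_rot: [-180.0, 0.0, 98.3]
force: [1.0, 2.0, 0.5]
grip_width: 0.0101
grasp_force: 6.0
```

Run:
```python
from h import *; from cell import env
im=favg(env,2)
```

```text
Favg chest [0.96 1.66 0.84] sd [0.57 0.22 0.04]
t 26.35 chest [-122.1  -35.5  118.1] rot [-180.     0.    98.3] Fchest [0.4  1.88 0.8 ] w 0.0095 g 5.996307358145714
```

The latch stands fully up with near-zero force. I'll release it and go over to the lid handle.

Request:
{"name": "jog_arm", "arguments": {"motion": [{"x": 0, "y": 0, "z": 0, "ax": 0, "ay": 0, "az": 0}, {"x": 0, "y": 0, "z": 0, "ax": 0, "ay": 0, "az": 0}, {"x": 0, "y": 0, "z": 0, "ax": 0, "ay": 0, "az": 0}, {"x": 0, "y": 0, "z": -0.5, "ax": 0, "ay": 0, "az": 0}, {"x": 0, "y": 0, "z": -1.5, "ax": 0, "ay": 0, "az": 0}], "claw": -0.5}}

```text
time_s: 26.85
tool_pos: [0.4492, -0.039, 0.1374]
tool_rot: [-179.8, -0.1, 98.3]
force: [-0.2, 0.3, 0.8]
grip_width: 0.0213
grasp_force: 0.0
```

Request:
{"name": "jog_arm", "arguments": {"motion": [{"x": 0, "y": 0, "z": -2.5, "ax": 0, "ay": 0, "az": 0}, {"x": 0, "y": 0, "z": -2.5, "ax": 0, "ay": 0, "az": 0}, {"x": 0, "y": 0, "z": -1, "ax": 0, "ay": 0, "az": 0}, {"x": 0.5, "y": 2.2, "z": 0, "ax": 0, "ay": 0, "az": 0}, {"x": 0.5, "y": 2.2, "z": 0, "ax": 0, "ay": 0, "az": 0}]}}

```text
time_s: 27.35
tool_pos: [0.4931, -0.0232, 0.1985]
tool_rot: [180.0, 0.1, 98.2]
force: [0.0, 0.1, 0.7]
grip_width: 0.0217
grasp_force: 0.0
```

Request:
{"name": "jog_arm", "arguments": {"motion": [{"x": 0.5, "y": 2.2, "z": 0, "ax": 0, "ay": 0, "az": 0}, {"x": 0.5, "y": 2.2, "z": 0, "ax": 0, "ay": 0, "az": 0}, {"x": 0.5, "y": 2.3, "z": 0, "ax": 0, "ay": 0, "az": 0}, {"x": 0.5, "y": 2.3, "z": 0, "ax": 0, "ay": 0, "az": 0}, {"x": 0.5, "y": 2.3, "z": 0, "ax": 0, "ay": 0, "az": 0}], "claw": 0}}

```text
time_s: 27.85
tool_pos: [0.6014, 0.0184, 0.1972]
tool_rot: [-179.9, -0.0, 98.3]
force: [-0.1, -0.2, 0.7]
grip_width: 0.0424
grasp_force: 0.0
```

Request:
{"name": "jog_arm", "arguments": {"motion": [{"x": 0, "y": 0, "z": 1.5, "ax": 0, "ay": 0, "az": 0}, {"x": 0, "y": 0, "z": 1.5, "ax": 0, "ay": 0, "az": 0}, {"x": 0, "y": 0, "z": 1, "ax": 0, "ay": 0, "az": 0}, {"x": 0, "y": 0, "z": 0, "ax": 0, "ay": 0, "az": 0}, {"x": 0, "y": 0, "z": 0, "ax": 0, "ay": 0, "az": 0}]}}

```text
time_s: 28.35
tool_pos: [0.6002, 0.0178, 0.158]
tool_rot: [-180.0, 0.0, 98.3]
force: [-0.0, 0.2, 0.3]
grip_width: 0.0434
grasp_force: 0.0
```

Run:
```python
from h import *; from cell import env
im=favg(env,2);cv2.imwrite("pics/s9.png",im)
```

```text
Favg chest [0.   0.31 0.7 ] sd [0.27 0.34 0.38]
t 28.45 chest [ 35.1  -0.2 158.9] rot [179.9   0.   98.3] Fchest [0.27 0.65 1.08] w 0.0435 g 0.0
```

Request:
{"name": "jog_arm", "arguments": {"motion": [{"x": 0, "y": 0, "z": 2, "ax": 0, "ay": 0, "az": 0}, {"x": 0, "y": 0, "z": 2, "ax": 0, "ay": 0, "az": 0}, {"x": 0, "y": 0, "z": 1.5, "ax": 0, "ay": 0, "az": 0}, {"x": 0, "y": 0, "z": 0.5, "ax": 0, "ay": 0, "az": 0}, {"x": 0, "y": 0, "z": 0, "ax": 0, "ay": 0, "az": 0}]}}

```text
time_s: 28.95
tool_pos: [0.6005, 0.0183, 0.0978]
tool_rot: [-179.9, -0.0, 98.3]
force: [-0.1, 0.5, 0.1]
grip_width: 0.0433
grasp_force: 0.0
```

Request:
{"name": "jog_arm", "arguments": {"motion": [{"x": 0, "y": 0, "z": 0.5, "ax": 0, "ay": 0, "az": 0}, {"x": 0, "y": 0, "z": 0.5, "ax": 0, "ay": 0, "az": 0}, {"x": 0, "y": 0, "z": 0.4, "ax": 0, "ay": 0, "az": 0}, {"x": 0, "y": 0, "z": 0.2, "ax": 0, "ay": 0, "az": 0}, {"x": 0, "y": 0, "z": 0, "ax": 0, "ay": 0, "az": 0}]}}

```text
time_s: 29.45
tool_pos: [0.6006, 0.0184, 0.0818]
tool_rot: [-180.0, -0.0, 98.3]
force: [0.0, -0.3, -0.3]
grip_width: 0.0433
grasp_force: 0.0
```

Request:
{"name": "jog_arm", "arguments": {"motion": [{"x": 0, "y": 0, "z": 0, "ax": 0, "ay": 0, "az": 0}, {"x": 0, "y": 0, "z": 0, "ax": 0, "ay": 0, "az": 0}, {"x": 0, "y": 0, "z": 0, "ax": 0, "ay": 0, "az": 0}, {"x": 0, "y": 0, "z": 0, "ax": 0, "ay": 0, "az": 0}, {"x": 0, "y": 0, "z": 0, "ax": 0, "ay": 0, "az": 0}], "claw": -1, "squeeze": 25}}

```text
time_s: 29.95
tool_pos: [0.6009, 0.0184, 0.0822]
tool_rot: [180.0, 0.0, 98.3]
force: [-0.2, -0.1, -0.2]
grip_width: 0.0113
grasp_force: 0.0
```

Run:
```python
from h import *; from cell import env
im=favg(env,2)
# lid arc with tool tilting 0.5x lid angle; bar is L above reported TCP along -tool z
L=4.0;n=25
phi=np.radians(np.linspace(0,56,n+1));t=phi*.5
B=np.c_[13-10.31*np.cos(np.radians(22.83)+phi),8+10.31*np.sin(np.radians(22.83)+phi)]
T=B+L*np.c_[-np.sin(t),-np.cos(t)]   # tcp = bar + L*toolz ; toolz=(-sin t,-cos t)
d=np.diff(T,axis=0)
for i in range(n):
    c,s=np.cos(t[i]),np.sin(t[i]); ty=np.array([c,-s]);tz=np.array([-s,-c])
    print(i,round(d[i]@ty,2),round(d[i]@tz,2),round(np.degrees(t[1]),2))
```

```text
Favg chest [-0.19  0.45 -0.32] sd [0.95 0.38 0.29]
t 30.05 chest [35.3  0.1 82.2] rot [180.    0.   98.3] Fchest [ 0.76  0.83 -0.03] w 0.009 g 24.999227821826935
0 0.09 -0.37 1.12
1 0.09 -0.37 1.12
2 0.1 -0.36 1.12
3 0.11 -0.36 1.12
4 0.11 -0.36 1.12
5 0.12 -0.35 1.12
6 0.13 -0.35 1.12
7 0.13 -0.34 1.12
8 0.14 -0.34 1.12
9 0.15 -0.33 1.12
10 0.15 -0.33 1.12
11 0.16 -0.33 1.12
12 0.17 -0.32 1.12
13 0.17 -0.32 1.12
14 0.18 -0.31 1.12
15 0.18 -0.31 1.12
16 0.19 -0.3 1.12
17 0.2 -0.3 1.12
18 0.2 -0.29 1.12
19 0.21 -0.28 1.12
20 0.21 -0.28 1.12
21 0.22 -0.27 1.12
22 0.22 -0.27 1.12
23 0.23 -0.26 1.12
24 0.23 -0.26 1.12
```

Handle gripped (9 mm, 25 N). I'll swing the lid while tilting the tool with it.

Request:
{"name": "jog_arm", "arguments": {"motion": [{"x": 0, "y": 0.09, "z": -0.37, "ax": 1.12, "ay": 0, "az": 0}, {"x": 0, "y": 0.09, "z": -0.37, "ax": 1.12, "ay": 0, "az": 0}, {"x": 0, "y": 0.1, "z": -0.36, "ax": 1.12, "ay": 0, "az": 0}, {"x": 0, "y": 0.11, "z": -0.36, "ax": 1.12, "ay": 0, "az": 0}, {"x": 0, "y": 0.11, "z": -0.36, "ax": 1.12, "ay": 0, "az": 0}]}}

```text
time_s: 30.55
tool_pos: [0.6048, 0.0189, 0.0973]
tool_rot: [-174.1, -0.1, 98.3]
force: [1.7, -0.0, -10.8]
grip_width: 0.0088
grasp_force: 25.0
```

Run:
```python
from h import *; from cell import env
im=favg(env,2)
```

```text
Favg chest [ 0.25 -0.   -9.29] sd [0.05 0.44 0.11]
t 30.65 chest [39.3  0.  97.8] rot [-174.1   -0.    98.3] Fchest [ 0.29 -0.44 -9.4 ] w 0.0086 g 25.003011524677277
```

Request:
{"name": "jog_arm", "arguments": {"motion": [{"x": 0, "y": 0.12, "z": -0.36, "ax": 1.12, "ay": 0, "az": 0}, {"x": 0, "y": 0.13, "z": -0.36, "ax": 1.12, "ay": 0, "az": 0}, {"x": 0, "y": 0.13, "z": -0.35, "ax": 1.12, "ay": 0, "az": 0}, {"x": 0, "y": 0.14, "z": -0.35, "ax": 1.12, "ay": 0, "az": 0}, {"x": 0, "y": 0.15, "z": -0.34, "ax": 1.12, "ay": 0, "az": 0}]}}

```text
time_s: 31.15
tool_pos: [0.6136, 0.0201, 0.1144]
tool_rot: [-168.5, -0.0, 98.3]
force: [-2.3, 0.1, -11.7]
grip_width: 0.0085
grasp_force: 25.0
```

Request:
{"name": "jog_arm", "arguments": {"motion": [{"x": 0, "y": 0.15, "z": -0.33, "ax": 1.12, "ay": 0, "az": 0}, {"x": 0, "y": 0.16, "z": -0.33, "ax": 1.12, "ay": 0, "az": 0}, {"x": 0, "y": 0.17, "z": -0.32, "ax": 1.12, "ay": 0, "az": 0}, {"x": 0, "y": 0.17, "z": -0.32, "ax": 1.12, "ay": 0, "az": 0}, {"x": 0, "y": 0.18, "z": -0.31, "ax": 1.12, "ay": 0, "az": 0}]}}

```text
time_s: 31.65
tool_pos: [0.6246, 0.0216, 0.1285]
tool_rot: [-162.8, 0.0, 98.3]
force: [-5.5, -1.7, -7.7]
grip_width: 0.0088
grasp_force: 25.0
```

```bash
cat >> h.py <<'E'
def lid(env,L=38):
    o=env.get_obs();q=np.load("q.npy");c,s=np.cos(q[2]),np.sin(q[2]);p=o["tool_pos"]
    z=R.from_euler('xyz',o["tool_rot"],degrees=True).apply([0,0,1]);b=p-z*L/1000;d=b[:2]-q[:2]
    x=(c*d[0]+s*d[1])*1000-130;zz=b[2]*1000-80;print("lid deg",180-np.degrees(np.arctan2(zz,x))-22.8,"r",np.hypot(x,zz))
E
python3 - <<'E'
from h import *; from cell import env
im=favg(env,2);lid(env);print(env.get_obs()["qpos"].round(0))
E
```

```text
Favg chest [-5.9  -0.92 -6.28] sd [0.62 0.17 0.52]
t 31.75 chest [ 5.940e+01 -1.000e-01  1.288e+02] rot [-162.8    0.    98.3] Fchest [-5.28 -0.76 -6.8 ] w 0.0093 g 25.006759464740753
lid deg 32.28580645746291 r 103.75143268961304
[ 20.  38. -40.  73.  20.  94. -10.]
```

Request:
{"name": "jog_arm", "arguments": {"motion": [{"x": 0, "y": 0.18, "z": -0.31, "ax": 1.12, "ay": 0, "az": 0}, {"x": 0, "y": 0.19, "z": -0.3, "ax": 1.12, "ay": 0, "az": 0}, {"x": 0, "y": 0.2, "z": -0.3, "ax": 1.12, "ay": 0, "az": 0}, {"x": 0, "y": 0.2, "z": -0.29, "ax": 1.12, "ay": 0, "az": 0}, {"x": 0, "y": 0.21, "z": -0.28, "ax": 1.12, "ay": 0, "az": 0}]}}

```text
time_s: 32.25
tool_pos: [0.6389, 0.0235, 0.1404]
tool_rot: [-157.3, 0.0, 98.3]
force: [-7.3, -0.8, -6.3]
grip_width: 0.009
grasp_force: 25.0
```

Request:
{"name": "jog_arm", "arguments": {"motion": [{"x": 0, "y": 0.21, "z": -0.28, "ax": 1.12, "ay": 0, "az": 0}, {"x": 0, "y": 0.22, "z": -0.27, "ax": 1.12, "ay": 0, "az": 0}, {"x": 0, "y": 0.22, "z": -0.27, "ax": 1.12, "ay": 0, "az": 0}, {"x": 0, "y": 0.23, "z": -0.26, "ax": 1.12, "ay": 0, "az": 0}, {"x": 0, "y": 0.23, "z": -0.26, "ax": 1.12, "ay": 0, "az": 0}]}}

```text
time_s: 32.75
tool_pos: [0.6548, 0.0258, 0.1488]
tool_rot: [-151.7, 0.0, 98.3]
force: [-6.6, -1.9, -1.5]
grip_width: 0.0092
grasp_force: 25.0
```

Run:
```python
from h import *; from cell import env
im=favg(env,2);lid(env);print(env.get_obs()["qpos"].round(0))
```

```text
Favg chest [-7.7  -1.43 -0.48] sd [0.72 0.01 0.75]
t 32.85 chest [ 89.8  -0.2 148.9] rot [-151.7    0.    98.3] Fchest [-6.98 -1.42 -1.24] w 0.009 g 25.003859996795654
lid deg 54.96814796432267 r 104.7043919617264
[ 11.  50. -36.  53.  23. 112.  -9.]
```

Lid at about 55°. I'll release it and retreat along the tool axis.

Request:
{"name": "jog_arm", "arguments": {"motion": [{"x": 0, "y": 0, "z": 0, "ax": 0, "ay": 0, "az": 0}, {"x": 0, "y": 0, "z": 0, "ax": 0, "ay": 0, "az": 0}, {"x": 0, "y": 0, "z": 0, "ax": 0, "ay": 0, "az": 0}, {"x": 0, "y": 0, "z": -0.5, "ax": 0, "ay": 0, "az": 0}, {"x": 0, "y": 0, "z": -1.5, "ax": 0, "ay": 0, "az": 0}], "claw": -0.5}}

```text
time_s: 33.35
tool_pos: [0.6655, 0.0274, 0.1661]
tool_rot: [-151.9, 0.0, 98.3]
force: [-0.0, -0.0, 0.1]
grip_width: 0.0213
grasp_force: 0.0
```

Request:
{"name": "jog_arm", "arguments": {"motion": [{"x": 0, "y": 0, "z": -2, "ax": 0, "ay": 0, "az": 0}, {"x": 0, "y": 0, "z": -2, "ax": 0, "ay": 0, "az": 0}, {"x": 0, "y": 0, "z": -2, "ax": 0, "ay": 0, "az": 0}, {"x": 0, "y": 0, "z": -2, "ax": 0, "ay": 0, "az": 0}, {"x": 0, "y": 0, "z": -2, "ax": 0, "ay": 0, "az": 0}]}}

```text
time_s: 33.85
tool_pos: [0.6818, 0.0297, 0.2045]
tool_rot: [-151.6, 0.2, 98.2]
force: [-0.1, 0.2, -0.8]
grip_width: 0.0216
grasp_force: 0.0
```

Request:
{"name": "jog_arm", "arguments": {"motion": [{"x": 0, "y": 0, "z": -1, "ax": 0, "ay": 0, "az": 0}, {"x": 0, "y": 0, "z": -1, "ax": 0, "ay": 0, "az": 0}, {"x": 0, "y": 0, "z": 0, "ax": 0, "ay": 0, "az": 0}, {"x": 0, "y": 0, "z": 0, "ax": 0, "ay": 0, "az": 0}, {"x": 0, "y": 0, "z": 0, "ax": 0, "ay": 0, "az": 0}]}}

```text
time_s: 34.35
tool_pos: [0.6825, 0.0297, 0.2135]
tool_rot: [-152.3, 0.1, 98.2]
force: [-0.3, -0.7, -0.5]
grip_width: 0.0216
grasp_force: 0.0
```

Run:
```python
from h import *; from cell import env
im=favg(env,2);cv2.imwrite("pics/s10.png",im)
cv2.imwrite("pics/t10.png",env.read_camera("top")[:,:,::-1])
# numeric checks: red ring centroid and fin position now vs start
for n,a,b in(("top","top0","t10"),("scene","scene0","s10")):
  for f in(a,b):
    x=cv2.imread(f"pics/{f}.png").astype(int);m=(x[...,2]>150)&(x[...,1]<70)&(x[...,0]<70);r,c=np.nonzero(m);print(f,len(r),c.mean() if len(c) else None,r.mean() if len(r) else None)
x=im.astype(int);y=cv2.imread("pics/s8.png").astype(int)
for r in (158,161,164):print(r,x[r,345:380].mean(1).astype(int).tolist(),"\n   s8",y[r,345:380].mean(1).astype(int).tolist())
q=np.load("q.npy");ps=env.camera_params("scene")
print("latch up bar",proj(ps,w(q,[[-122,-57,154],[-122,-13,154]])),"lid handle@55",proj(ps,w(q,[[108,-25,181],[108,25,181]])))
```

```text
Favg chest [-0.15 -0.21  0.06] sd [0.21 0.28 0.16]
t 34.45 chest [ 1.174e+02 -2.000e-01  2.136e+02] rot [-1.523e+02  1.000e-01  9.820e+01] Fchest [-0.36 -0.5   0.22] w 0.0218 g 0.0
top0 241 402.9875518672199 256.49377593361
t10 192 404.6666666666667 255.57291666666666
scene0 50 293.76 154.26
s10 0 None None
158 [110, 109, 109, 109, 108, 109, 106, 107, 107, 105, 105, 104, 105, 105, 104, 103, 102, 105, 105, 109, 112, 114, 116, 117, 121, 121, 124, 124, 123, 124, 124, 125, 125, 125, 126] 
   s8 [114, 116, 116, 112, 114, 114, 114, 113, 109, 110, 112, 114, 115, 112, 111, 110, 112, 115, 116, 116, 116, 117, 118, 116, 116, 117, 117, 114, 118, 116, 116, 116, 118, 117, 117]
161 [110, 108, 108, 111, 109, 108, 108, 109, 108, 108, 108, 109, 108, 109, 109, 108, 109, 109, 110, 110, 110, 108, 108, 108, 107, 107, 105, 105, 105, 104, 104, 102, 105, 106, 113] 
   s8 [118, 117, 116, 118, 116, 117, 117, 117, 116, 116, 116, 114, 115, 115, 112, 114, 115, 114, 112, 111, 115, 116, 115, 112, 111, 114, 116, 118, 114, 112, 109, 114, 117, 116, 115]
164 [107, 104, 107, 108, 108, 109, 107, 111, 110, 110, 111, 111, 112, 112, 112, 112, 112, 110, 108, 109, 107, 108, 108, 108, 109, 107, 108, 108, 107, 109, 109, 107, 108, 106, 113] 
   s8 [111, 110, 111, 110, 112, 112, 112, 113, 114, 115, 113, 115, 114, 117, 116, 115, 116, 118, 109, 97, 91, 91, 93, 93, 104, 112, 113, 111, 109, 110, 109, 110, 109, 110, 111]
latch up bar [[312.13649805 128.97708357]
 [330.17192884 132.30189805]] lid handle@55 [[288.56600937 191.91969685]
 [313.72444161 197.57510412]]
```

Request:
{"name": "jog_arm", "arguments": {"motion": [{"x": 0, "y": -0.5, "z": -1, "ax": -5.6, "ay": 0, "az": 0}, {"x": 0, "y": -0.5, "z": -1, "ax": -5.6, "ay": 0, "az": 0}, {"x": 0, "y": 0, "z": -1.5, "ax": -5.6, "ay": 0, "az": 0}, {"x": 0, "y": 0, "z": -1.5, "ax": -5.6, "ay": 0, "az": 0}, {"x": 0, "y": 0, "z": -1.5, "ax": -5.6, "ay": 0, "az": 0}]}}

```text
time_s: 35.0
tool_pos: [0.6905, 0.0312, 0.2816]
tool_rot: [179.3, 0.1, 98.2]
force: [0.4, 1.5, 0.5]
grip_width: 0.0218
grasp_force: 0.0
```

Request:
{"name": "jog_arm", "arguments": {"motion": [{"x": -3, "y": 0, "z": -1, "ax": 0, "ay": 0, "az": 0}, {"x": -4, "y": 0, "z": 0, "ax": 0, "ay": 0, "az": 0}, {"x": -4, "y": 0, "z": 0, "ax": 0, "ay": 0, "az": 0}, {"x": -4, "y": 0, "z": 0, "ax": 0, "ay": 0, "az": 0}, {"x": -4, "y": 0, "z": 0, "ax": 0, "ay": 0, "az": 0}]}}

```text
time_s: 35.5
tool_pos: [0.7172, -0.1583, 0.2912]
tool_rot: [179.6, 0.1, 98.2]
force: [0.7, 0.3, 0.2]
grip_width: 0.0218
grasp_force: 0.0
```

Request:
{"name": "jog_arm", "arguments": {"motion": [{"x": -4, "y": 0, "z": 0, "ax": 0, "ay": 0, "az": 0}, {"x": -4, "y": 0, "z": 0, "ax": 0, "ay": 0, "az": 0}, {"x": -3, "y": 0, "z": 0, "ax": 0, "ay": 0, "az": 0}, {"x": 0, "y": 0, "z": 0, "ax": 0, "ay": 0, "az": 0}, {"x": 0, "y": 0, "z": 0, "ax": 0, "ay": 0, "az": 0}]}}

```text
time_s: 36.0
tool_pos: [0.7327, -0.2666, 0.2905]
tool_rot: [179.7, 0.1, 98.1]
force: [0.1, 0.2, 0.0]
grip_width: 0.0216
grasp_force: 0.0
```

Run:
```python
from h import *; from cell import env
st(env)
im=env.read_camera("top")[:,:,::-1];cv2.imwrite("pics/t11.png",im)
for f in("top0","t11"):
    x=cv2.imread(f"pics/{f}.png").astype(int);m=(x[...,2]>150)&(x[...,1]<70)&(x[...,0]<70);r,c=np.nonzero(m);print(f,len(r),c.mean(),r.mean())
q=np.load("q.npy");p=env.camera_params("top")
print("fin top expected t=33 (y 78..90)",proj(p,w(q,[[-70,78,120],[-70,90,120]])))
x=im.astype(int)
for r in range(250,268,3):print(r,x[r,270:360].mean(1).astype(int)[::2].tolist())
```

```text
t 36.0 chest [ 125.5 -300.6  290.5] rot [1.797e+02 1.000e-01 9.810e+01] Fchest [0.08 0.19 0.04] w 0.0216 g 0.0
top0 241 402.9875518672199 256.49377593361
t11 187 404.8288770053476 255.18716577540107
fin top expected t=33 (y 78..90) [[294.02130222 262.42871293]
 [286.42892662 263.60460023]]
250 [132, 131, 129, 106, 93, 90, 98, 94, 73, 77, 91, 97, 103, 97, 99, 102, 102, 101, 79, 95, 92, 91, 96, 99, 111, 81, 83, 142, 150, 150, 151, 152, 153, 155, 155, 158, 157, 157, 157, 156, 154, 153, 152, 150, 147]
253 [91, 90, 93, 91, 100, 102, 104, 107, 113, 113, 112, 89, 75, 75, 62, 58, 58, 56, 98, 102, 101, 103, 103, 103, 100, 87, 86, 151, 157, 154, 153, 153, 151, 148, 146, 144, 142, 140, 139, 139, 137, 136, 135, 137, 138]
256 [121, 131, 135, 137, 144, 145, 144, 145, 102, 86, 89, 90, 38, 59, 57, 56, 58, 57, 100, 102, 103, 103, 103, 104, 99, 77, 70, 128, 141, 138, 135, 136, 136, 133, 134, 136, 136, 138, 137, 136, 137, 139, 139, 139, 138]
259 [145, 142, 140, 139, 138, 138, 137, 141, 116, 103, 104, 98, 40, 57, 58, 57, 54, 55, 99, 100, 101, 101, 104, 102, 103, 77, 75, 74, 131, 136, 137, 137, 136, 136, 137, 138, 137, 138, 139, 142, 142, 142, 144, 145, 147]
262 [141, 141, 140, 139, 137, 137, 135, 136, 118, 100, 103, 101, 48, 53, 57, 57, 57, 57, 76, 102, 105, 103, 107, 105, 105, 89, 77, 87, 136, 143, 136, 131, 108, 107, 142, 146, 147, 148, 146, 146, 145, 145, 145, 146, 139]
265 [138, 137, 136, 136, 135, 135, 136, 136, 130, 102, 105, 105, 73, 47, 56, 56, 55, 56, 69, 100, 97, 96, 101, 89, 77, 89, 105, 104, 97, 96, 100, 102, 102, 89, 136, 140, 140, 139, 138, 139, 141, 136, 101, 79, 76]
```

Run:
```python
import cv2,numpy as np
for f in("top0","t11"):
    h=cv2.cvtColor(cv2.imread(f"pics/{f}.png"),cv2.COLOR_BGR2HSV)[230:290,380:430]
    m=((h[...,0]<4)|(h[...,0]>176))&(h[...,1]>190)&(h[...,2]>50);r,c=np.nonzero(m);print(f,m.sum(),c.min()+380,c.max()+380,r.min()+230,r.max()+230,c.mean()+380,r.mean()+230)
```

```text
top0 223 392 414 246 267 402.88789237668163 256.66367713004485
t11 224 392 414 246 267 403.07589285714283 256.57589285714283
```

The ring hasn't moved, the tab is still at its clicked place, and latch and lid were left up with the robot clear, so I'm handing it in.

```bash
python3 -c "
from cell import env
print(env.sign_off())"
```

```text
the job is handed in; nothing more can be done
None
```

The job is handed in at 36 s: the tab clicked and stayed (highest force I read was about 5 N), the latch was lifted to about 77°, and the lid was left at about 55°. The ring is in place and the robot is clear; I didn't check the spoon and coaster in the final picture, but the arm stayed well away from them.

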